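# Run the used blood tubes through the waste steriliser

### The arm

A 7-joint arm with a two-finger parallel gripper is mounted at the origin on the work surface. World frame = base frame: x ahead of the robot, y to its left, z up, the work surface at z = 0. Lengths are in mm, angles in rad, forces in N, time in s.
With the tool pointing down it reaches from about 400 to 875 mm from the base axis. Payload 4.4 kg.
Tool frame: the origin (TCP) lies midway between the tips of the shut fingers; the grasp point (between the pads) lies ctrl.tcp_to_grasp behind it (ctrl.tcp_to_grasp is the distance from the TCP to the grasp point, in mm); z points along the fingers, y is the line along which they close (so a half turn about z gives the same grasp; the last joint's range is limited). The gripper opens to 85 mm and grips with 20 to 120 N. Pads are 22 mm wide; open, the fingers measure 114 mm over their backs; the gripper's body (76 mm by 85 mm) begins 54 mm behind the grasp point. The pads swing forward as they close: fully open they stand 13 mm farther back than shut.
Start: joints at [1.17, 0.628, 0.038, 1.517, -0.027, 0.996, -0.02], TCP at [213.605, -613.914, 231.313] pointing down, gripper open.
Joint ranges: [-3.06, 3.06], [-0.37, 2.12], [-1.25, 1.32], [0.18, 2.47], [-1.1, 4.24], [0.23, 1.98], [-2.94, 2.94]. Speed limits (rad/s): [2.57, 2.57, 3.14, 3.14, 3.14, 3.14, 3.14].

### API

Orientations are given as [roll, pitch, yaw] about the fixed x, y, z axes, in that order (R = Rz(yaw) Ry(pitch) Rx(roll)).
In Python, from cell import ctrl, get_image, get_calibration, workorder, boxes_of, place_of gives the robot as it stands.
- The arm moves only by the tool play_rows, never from a script. Its argument "series" is a list that holds one entry, the list of rows, each a list of 7 numbers: the shift along the world's x, y, z in cm, then the turn, a rotation vector about the world's x, y, z in degrees, then the closure, from 0 (fully open) to 1 (shut). A call has 1 to 20 rows; each row shifts and turns the commanded pose from where the row before left it; what a row does not reach is not made up. A row lasts 1/8 s, in which the tool goes at most 62.5 mm and 10.7 degrees, less where a joint would pass 70% of its speed; a pose out of reach is approached as far as the arm can. A call with a gripper value outside its range is refused whole. The fingers move at their own pace and stop on an object; the grip force is fixed at half the most. Time passes only in rows, so rows that do not move let the fingers close. It gives the time, the measured TCP pose, the force, the opening and the grip force at its end, in the units of the state.
- ctrl.read_state(): the state, without advancing time (a new reading comes with each control period).
- get_image(name): name is "scene" or "top" or "wrist"; returns (picture, depth): 400x640x3 uint8, red, green, blue; 400x640 float32, mm along the optical axis (not along the pixel's ray), 0 where there is no reading.
- get_calibration(name): a dict with "K" (3x3 intrinsics, pixels), "R" (3x3) and "t" (3): a world point X has camera coordinates R X + t; the wrist camera has in their place "mount" (4x4, takes a point from camera to tool coordinates, whose origin is the TCP and whose axes are the flange's). Camera axes: x right, y down, z forward; pixel columns grow to the right and rows downward; lengths in mm; the calibration is good to about 2 mm. A picture is of the moment at which its call begins: read the wrist's pose just before it. get_calibration takes no time and is no camera call.
- workorder.finish_job(): hands the job in; it is judged then, once.
Trained networks look in the newest picture that a camera, given by its name, has taken for a name from the list of things; names that differ only in an ending like _2 or _b are one class to them, and where a whole thing is asked for, a point or a joint stands for the part that bears it (a point fixed in the world has none). Each returns a list of dicts, best first, with "p" (0 to 1); they miss things now and then, are a little off and sometimes report something else, mostly with a low value. They report only what shows in the picture. A call takes as long as a camera call.
- boxes_of(target, camera): "pixel" ([column, row] in pixels, amid what is visible of it).
- place_of(target, camera): "pixel" ([column, row] in pixels: a listed point, or the origin of a listed thing).
The state is a dict: "clock": time; "qpos": joint angles; "qd": joint speeds; "tau": joint torques, N m; "eef_pos": TCP position; "tool_rot": TCP orientation; "force": force on the tool from outside, world axes, zero at the start; "torque": the same for the moment, N m; "width": finger opening in mm; "gripper_force": force on a finger pad.
Only numpy, scipy, OpenCV 4.12 (cv2) and the standard library are available. Lean on these libraries where they do the work, as an engineer would, in place of code of your own. Each camera call takes 0.05 s, during which the arm holds its last target. There are 200 camera calls.

### The job

Tip the used tubes from the handled steel bowl into the steriliser's chamber, add any tubes lying loose on the bench, and stand the empty bowl upright on the bench. Then close the lid without slamming it, turn the lid clamp clockwise until it clicks past its detent and stays there, and reset the tripped thermal cut-out: push its lever fully off (towards the robot's side), and after that throw it fully on. Leave the sample rack, the sharps tub and the spray bottle where they stand.

Things in the scene. Friction and masses are not known exactly. Their poses are not given: they have to be found in the camera images.
- steriliser: stainless bench-top waste steriliser fixed to the bench, 210 mm in x, 320 mm in y. Origin at the centre of its underside; x points away from the robot side, y to the left (towards the hinge). The chamber fills its +y part (y -30 to +160 mm), rim at z = 100 mm; the lower grey control deck fills the -y part (y -160 to -30 mm), its top at z = 70 mm
- chamber (a point): centre of the chamber floor. The chamber is open at the top while the lid is up: inside 190 mm in x, 170 mm in y, 75 mm deep, walls 10 mm thick; same axes as the steriliser
- lid (a joint): angle of the lid in rad: 0 = closed on the rim, grows as it opens; at 1.57 it stands upright at the chamber's +y side, stop at 1.75. The lid, 210 by 190 by 12 mm, covers the chamber; its hinge is stiff (about 0.45 N m, plus up to 0.35 N m of the lid's weight), so it stays where it is left
- lid_bar (a point): middle of the lid's black round grip bar, 12 mm in diameter, 80 mm long, parallel to the steriliser's x and to the hinge, carried 38 mm beyond the lid's free edge by two thin rods at its ends. It is 228 mm from the hinge line; when the lid is closed it lies 106 mm above the bench, 36 mm above the deck
- lid_hinge (a point): point on the hinge axis (parallel to the steriliser's x) opposite lid_bar; the bar moves on a circle about it, from above the hinge over to the -y side as the lid closes
- clamp (a joint): angle of the lid clamp in rad: 0 = free, grows as it turns clockwise seen from above, stop at 1.45. A stiff spring detent (about 0.27 N m at most) pushes it back to 0 until it is turned past about 0.7, then snaps it on to its stop, where it stays
- clamp_grip (a point): on the clamp's vertical axis at the height to grip, 146 mm above the bench: a black wing knob, 70 mm long, 14 mm thick, 34 mm tall (top 158 mm above the bench, underside 124 mm), on a steel pillar on the deck (at steriliser x = -70, y = -85 mm). x points along the wing (at clamp = 0 the wing lies along the steriliser's x). A flat steel dog, 75 mm long, sticks out under the wing, its top 122 mm above the bench; it swings over the lid's edge as the clamp is turned
- cutout (a joint): angle of the thermal cut-out's lever in rad: 0 = fully off (it leans 0.55 rad towards the steriliser's -x, the robot's side, by the red mark), 1.1 = fully on (it leans 0.55 rad towards +x, by the green mark); tripped it stands between. It stays where it is left; moving it takes about 3 N at the tip
- cutout_tip (a point): centre of the lever's orange grip, a roller 18 mm in diameter and 26 mm long parallel to the steriliser's y, 52 mm from the lever's pivot; it swings in the steriliser's x-z plane about a pivot at steriliser x = 60, y = -125 mm, 86 mm above the bench. The black housing under it is 76 mm in x, 42 mm in y, top 88 mm above the bench
- bowl: steel bowl with a straight handle: 170 mm across the rim, 112 mm across the base, 45 mm high, wall 3 mm thick and flared 33 degrees from upright, about 0.16 kg without its tubes. Origin at the centre of its underside, z up through the mouth. The round black handle, 16 mm in diameter, sticks out level along the bowl's -x, from x = -102 to -207 mm, its axis 50 mm above the underside. The tubes only slide off the flared wall when the bowl is tipped by about 100 degrees or more
- bowl_handle (a point): point on the handle's axis 130 mm from the bowl's centre, a good place to grip (28 mm of the handle are nearer the bowl); same axes as the bowl
- tube_a: used blood tube in the bowl at first: clear tube 13 mm in diameter, 62 mm long, with a white label, dark red inside, and a red cap 17 mm in diameter and 20 mm long; 80 mm overall, about 14 g. Origin on its axis at mid-length; x points along it to the cap. It lies about 8 mm above what it lies on and does not roll freely. None if absent
- tube_b: used blood tube in the bowl at first: clear tube 13 mm in diameter, 62 mm long, with a white label, dark red inside, and a red cap 17 mm in diameter and 20 mm long; 80 mm overall, about 14 g. Origin on its axis at mid-length; x points along it to the cap. It lies about 8 mm above what it lies on and does not roll freely. None if absent
- tube_c: used blood tube in the bowl at first: clear tube 13 mm in diameter, 62 mm long, with a white label, dark red inside, and a red cap 17 mm in diameter and 20 mm long; 80 mm overall, about 14 g. Origin on its axis at mid-length; x points along it to the cap. It lies about 8 mm above what it lies on and does not roll freely. None if absent
- tube_d: used blood tube lying on the bench at first: clear tube 13 mm in diameter, 62 mm long, with a white label, dark red inside, and a red cap 17 mm in diameter and 20 mm long; 80 mm overall, about 14 g. Origin on its axis at mid-length; x points along it to the cap. It lies about 8 mm above what it lies on and does not roll freely. None if absent
- tube_e: used blood tube lying on the bench at first: clear tube 13 mm in diameter, 62 mm long, with a white label, dark red inside, and a red cap 17 mm in diameter and 20 mm long; 80 mm overall, about 14 g. Origin on its axis at mid-length; x points along it to the cap. It lies about 8 mm above what it lies on and does not roll freely. None if absent
- tube_f: used blood tube lying on the bench at first: clear tube 13 mm in diameter, 62 mm long, with a white label, dark red inside, and a red cap 17 mm in diameter and 20 mm long; 80 mm overall, about 14 g. Origin on its axis at mid-length; x points along it to the cap. It lies about 8 mm above what it lies on and does not roll freely. None if absent
- rack: white foam rack full of red-capped sample tubes to be left alone, 130 by 200 mm, 92 mm high. Origin at the centre of its underside
- sharps: yellow sharps tub with a red lid to be left alone, 122 mm in diameter, 138 mm high. Origin at the centre of its underside
- spray: white bottle with a blue cap to be left alone, 66 mm in diameter, 180 mm high. Origin at the centre of its underside

How it is judged:
By the outcome, as a careful person would: the job done as asked, in the order asked, and still so for the second after the job is handed in, with the robot touching nothing.
Of tube_a, tube_b, tube_c only 2 to 3 are there at a start; the rules pass over those that are not, and their reading is None.
Of tube_d, tube_e, tube_f only 1 to 3 are there at a start; the rules pass over those that are not, and their reading is None.
At some moment in a run one of bowl, tube_d, tube_e, tube_f may be knocked a few centimetres aside while the robot is not near it.
It also fails if it takes over 210 s, if anything falls off the work surface, if the arm or the gripper's body presses on something with over 40 N, if the wrist force passes 120 N, or if a joint passes its speed limit or range.

## Working session

There is one attempt and no reset: what is moved stays moved. The work goes in short steps, Python scripts to look and compute and a tool call to move; the robot and the scene stay as the last step left them, time stands still between calls to the robot, and variables do not carry over. Pictures are saved under pics/ and viewed, at most 16 in all, crops included, and the job is handed in when it is done.

Besides the shell and the picture viewer there is one more tool, called after "Request:" as name([rows], argument=value, ...), one row to a line, values as JSON. play_rows: Moves the arm, as the interface text tells. Its arguments: {"type":"object","properties":{"series":{"type":"array"}},"required":["series"]}

```bash
mkdir -p pics; ls; cat > h.py <<'E'
import numpy as np, cv2
from cell import ctrl, get_image, get_calibration, workorder, boxes_of, place_of
def look(n,f=None):
    im,d=get_image(n)
    if f: cv2.imwrite('pics/'+f,im[:,:,::-1])
    return im,d
def pose():
    from scipy.spatial.transform import Rotation as R
    s=ctrl.read_state(); return np.array(s['eef_pos']),R.from_euler('xyz',s['tool_rot']).as_matrix()
def cam(n):
    c=get_calibration(n);K=np.array(c['K'])
    if n=='wrist':
        p,R=pose();M=np.array(c['mount']);Rc=R@M[:3,:3];o=R@M[:3,3]+p
    else:
        Rc=np.array(c['R']).T;o=-Rc@np.array(c['t'])
    return K,Rc,o
def ray(n,px):
    K,Rc,o=cam(n);return o,Rc@np.linalg.inv(K)@np.array([px[0],px[1],1.])
def at_z(n,px,z):
    o,r=ray(n,px);return o+r*(z-o[2])/r[2]
def at_d(n,px,d):
    o,r=ray(n,px);return o+r*d
def cloud(n,d):
    K,Rc,o=cam(n);v,u=np.mgrid[:d.shape[0],:d.shape[1]]
    P=np.stack([u,v,np.ones_like(u)],-1)@np.linalg.inv(K).T*d[...,None]
    return P@Rc.T+o
E
python3 - <<'E'
from h import *
print(ctrl.tcp_to_grasp,ctrl.read_state()['tool_rot'])
for n in ('top','scene'):
    im,d=look(n,n+'0.png')
    print(n,'cam at',cam(n)[2].round())
    for t in ['steriliser','chamber','lid_bar','lid_hinge','clamp_grip','cutout_tip','bowl','bowl_handle','tube_a','rack','sharps','spray']:
        for r in place_of(t,n)[:7]:
            if r['p']<.2: continue
            u,v=r['pixel'];dd=d[int(min(max(v,0),399)),int(min(max(u,0),639))]
            print(t,round(r['p'],2),np.round(r['pixel']),at_d(n,(u,v),dd).round())
E
```

```text
pics
18.700000000000003 [-3.13969066e+00  2.60296239e-05  3.34808424e-01]
top cam at [ 348.   10. 1396.]
steriliser 0.77 [278. 193.] [597. 115.  23.]
steriliser 0.28 [391. 210.] [ 555. -236.   13.]
chamber 0.89 [261. 190.] [604. 169.  28.]
lid_bar 0.61 [194. 162.] [612. 298. 332.]
lid_hinge 0.89 [224. 180.] [618. 269. 100.]
clamp_grip 0.62 [307. 206.] [537.  23. 161.]
clamp_grip 0.41 [399. 205.] [ 569. -260.   21.]
cutout_tip 0.6 [323. 159.] [692. -21.  91.]
bowl 0.58 [391. 209.] [ 558. -236.   18.]
bowl_handle 0.92 [396. 250.] [ 431. -242.   55.]
tube_a 0.53 [466. 218.] [ 534. -467.   14.]
tube_a 0.44 [385. 206.] [ 565. -217.   20.]
tube_a 0.44 [391. 208.] [ 559. -234.   19.]
tube_a 0.42 [400. 206.] [ 568. -261.   21.]
rack 0.84 [387. 144.] [ 759. -220.   45.]
sharps 0.67 [166. 227.] [475. 414. 135.]
spray 0.78 [178. 176.] [628. 406.  89.]
spray 0.37 [393. 208.] [ 562. -241.   18.]
scene cam at [1025. -587. 1055.]
steriliser 0.71 [340. 209.] [635.  61.  67.]
chamber 0.7 [350. 188.] [599. 175.  24.]
chamber 0.47 [339. 209.] [633.  61.  67.]
lid_bar 0.83 [383.  86.] [612. 291. 330.]
lid_hinge 0.94 [375. 152.] [621. 271. 110.]
clamp_grip 0.9 [305. 181.] [506.  76.  89.]
clamp_grip 0.34 [324. 327.] [ 788. -242.   53.]
cutout_tip 0.67 [333. 216.] [633.  29.  70.]
bowl 0.65 [254. 290.] [ 569. -243.   -1.]
bowl_handle 0.79 [211. 256.] [ 435. -249.   55.]
bowl_handle 0.65 [333. 217.] [664. -19. 142.]
tube_a 0.72 [262. 280.] [ 571. -211.   10.]
tube_a 0.67 [254. 285.] [ 564. -234.   12.]
tube_a 0.66 [178. 350.] [ 524. -468.    9.]
tube_a 0.47 [247. 293.] [ 561. -263.    9.]
rack 0.78 [323. 328.] [ 788. -243.   52.]
spray 0.58 [402. 149.] [700. 280. 160.]
spray 0.45 [212. 254.] [ 432. -242.   52.]
```

View pics/top0.png

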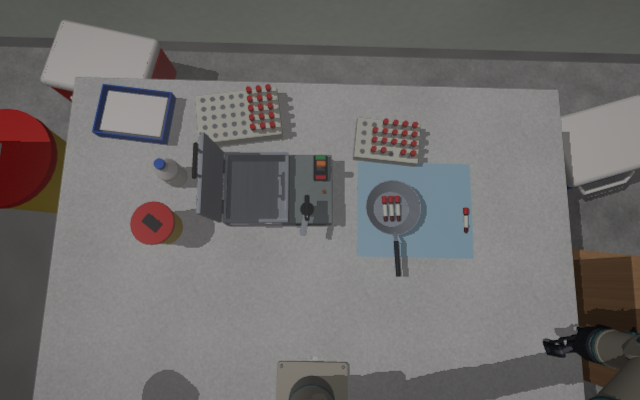

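View pics/scene0.png

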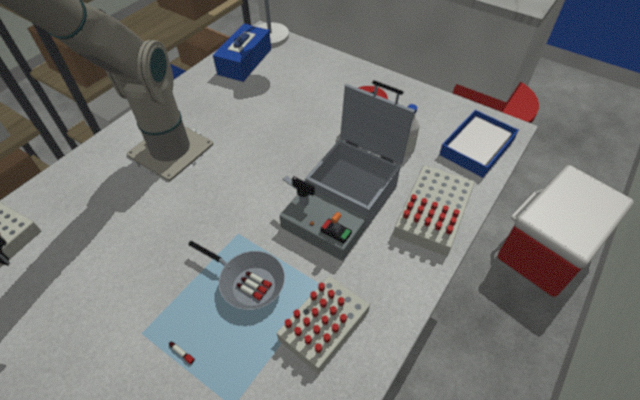

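The top view shows the bowl with 3 tubes at about (391,208), its handle at (397,258) and one loose tube at (466,219). The steriliser is at (275,190) with its lid open. The scene view agrees: one loose tube at (181,352), and the clamp dog points towards the robot.

```bash
python3 - <<'E'
from h import *
for n in ('top','scene'):
    im,d=look(n); P=cloud(n,d); X,Y,Z=P[...,0],P[...,1],P[...,2]
    reg=(X>400)&(X<800)&(Y>-80)&(Y<330)
    for lo,hi in ((63,77),(94,106)):
        m=reg&(Z>lo)&(Z<hi)&(d>0)
        q=P[m][:,:2].astype(np.float32); print(n,lo,m.sum(),np.median(P[m][:,2]),'pct',np.percentile(q,[1,50,99],axis=0).round().tolist(),cv2.minAreaRect(q))
    m=(X>370)&(X<470)&(Y>-300)&(Y<-200)&(Z>40)&(Z<75)
    h=P[m]; print('handle',len(h),h.mean(0).round(),np.percentile(h,[2,98],axis=0).round().tolist(),np.linalg.svd(h-h.mean(0))[2][0] if len(h)<5000 else '')
    m=(X>480)&(X<650)&(Y>-330)&(Y<-140)&(Z>38)&(Z<60)
    print('rim',cv2.minEnclosingCircle(P[m][:,:2].astype(np.float32)))
print(at_z('top',(224,180),100),at_z('top',(307,206),146),at_z('top',(278,193),0),at_z('top',(261,190),25),at_z('top',(396,250),50),at_z('top',(391,209),5))
E
```

```text
top 63 2562 69.59256955491458 pct [[495.0, -49.0], [600.0, 30.0], [710.0, 261.0]] ((646.835693359375, 108.2256851196289), (300.5298767089844, 311.26104736328125), 1.9116533994674683)
top 94 1053 99.30747117225997 pct [[496.0, -14.0], [617.0, 168.0], [795.0, 272.0]] ((619.6134033203125, 164.4003143310547), (272.1355285644531, 333.6775817871094), 56.67452621459961)
handle 173 [ 417. -244.   55.] [[371.0, -253.0, 47.0], [465.0, -236.0, 62.0]] [-0.99771616 -0.06465981  0.01953369]
rim ((559.542724609375, -236.6387481689453), 84.44689178466797)
scene 63 2682 67.60433210954079 pct [[506.0, -49.0], [604.0, 28.0], [712.0, 264.0]] ((650.6683349609375, 107.4669418334961), (298.8639221191406, 318.3089904785156), 0.6512989401817322)
scene 94 1002 97.54131945954214 pct [[499.0, -18.0], [622.0, 175.0], [796.0, 275.0]] ((649.2607421875, 125.52865600585938), (301.2738342285156, 304.1788024902344), 1.4397231340408325)
handle 205 [ 420. -247.   52.] [[373.0, -255.0, 45.0], [469.0, -238.0, 58.0]] [ 0.99762998  0.06433056 -0.02441304]
rim ((560.6404418945312, -235.50735473632812), 85.65473175048828)
[618.73891821 269.16785323 100.        ] [540.57717528  23.87346037 146.        ] [602.15367978 117.59508192   0.        ] [605.72812295 168.43067668  25.        ] [ 429.61549578 -242.74222966   50.        ] [ 559.1220539  -237.03599803    5.        ]
```

Request:
play_rows([
  [[2.4, 4.1, -0.8, 0, 0, -1.72, 0], [2.4, 4.1, -0.8, 0, 0, -1.72, 0], [2.4, 4.1, -0.8, 0, 0, -1.72, 0], [2.4, 4.1, -0.8, 0, 0, -1.72, 0], [2.4, 4.1, -0.8, 0, 0, -1.72, 0], [2.4, 4.1, -0.8, 0, 0, -1.72, 0], [2.4, 4.1, -0.8, 0, 0, -1.72, 0], [2.4, 4.1, -0.8, 0, 0, -1.72, 0], [2.4, 4.1, -0.8, 0, 0, -1.72, 0], [0, 0, 0, 0, 0, 0, 0], [0, 0, 0, 0, 0, 0, 0]],
])

```text
clock: 2.78
eef_pos: [429.6, -245.4, 159.5]
tool_rot: [3.141, -0.0, 0.065]
force: [-0.2, 0.2, -0.3]
width: 85.4
gripper_force: 0.0
```

```bash
python3 - <<'E'
from h import *
s=ctrl.read_state();print(s['clock'],np.round(s['qpos'],2),np.round(s['eef_pos']),np.round(s['tool_rot'],3))
im,d=look('wrist','w1.png')
P=cloud('wrist',d);X,Y,Z=P[...,0],P[...,1],P[...,2]
m=(X>360)&(X<470)&(Y>-300)&(Y<-200)&(Z>40)&(Z<75)&(d>0); h=P[m]
print(len(h),h.mean(0),np.percentile(h,[2,98],axis=0).round().tolist())
print([ (r['p'],r['pixel'],at_z('wrist',r['pixel'],50).round()) for r in place_of('bowl_handle','wrist')])
E
```

```text
2.775 [ 0.38  0.52  0.12  2.02 -0.1   0.61 -0.94] [ 430. -245.  159.] [ 3.141 -0.     0.065]
1941 [ 416.70301517 -245.06089606   55.08325304] [[363.0, -254.0, 48.0], [467.0, -237.0, 58.0]]
[(0.79, [315.6, 194.2], array([ 427., -245.,   50.])), (0.25, [294.3, 40.7], array([ 549., -221.,   50.]))]
```

Request:
play_rows([
  [[0, 0, -4, 0, 0, 0, 0], [0, 0, -4, 0, 0, 0, 0], [0, 0, -3, 0, 0, 0, 0], [0, 0, -1.9, 0, 0, 0, 0], [0, 0, 0, 0, 0, 0, 0], [0, 0, 0, 0, 0, 0, 1], [0, 0, 0, 0, 0, 0, 1], [0, 0, 0, 0, 0, 0, 1], [0, 0, 0, 0, 0, 0, 1], [0, 0, 0, 0, 0, 0, 1], [0, 0, 0, 0, 0, 0, 1], [0, 0, 0, 0, 0, 0, 1], [0, 0, 0, 0, 0, 0, 1]],
])

```text
clock: 4.5
eef_pos: [429.5, -244.8, 30.3]
tool_rot: [-3.141, 0.0, 0.065]
force: [-0.1, 0.1, 2.2]
width: 14.5
gripper_force: 58.4
```

Request:
play_rows([
  [[0, 0, 0.5, 0, 0, 0, 1], [0, 0, 1, 0, 0, 0, 1], [0, 0, 1.5, 0, 0, 0, 1], [0, 0, 2, 0, 0, 0, 1], [0, 0, 3, 0, 0, 0, 1], [0, 0, 3, 0, 0, 0, 1], [0, 0, 3, 0, 0, 0, 1], [0, 0, 3, 0, 0, 0, 1], [0, 0, 3, 0, 0, 0, 1], [0, 0, 3, 0, 0, 0, 1], [0, 0, 2, 0, 0, 0, 1], [0, 0, 1, 0, 0, 0, 1], [0, 0, 0, 0, 0, 0, 1]],
])

```text
clock: 6.12
eef_pos: [429.5, -244.9, 290.9]
tool_rot: [3.141, -0.001, 0.065]
force: [0.3, 0.2, -3.7]
width: 14.2
gripper_force: 58.5
```

```bash
python3 - <<'E'
from h import *
s=ctrl.read_state();print(np.round(s['qpos'],2),np.round(s['eef_pos']),np.round(s['tool_rot'],3))
im,d=look('scene','s2.png')
E
```

```text
[ 0.35  0.34  0.16  1.86 -0.06  0.94 -0.98] [ 430. -245.  291.] [ 3.141e+00 -1.000e-03  6.500e-02]
```

View pics/s2.png

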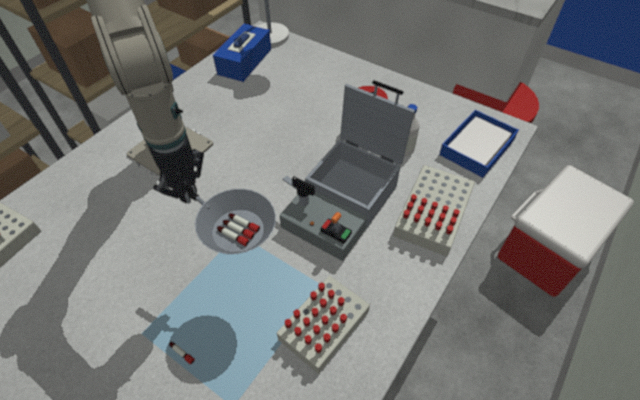

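The bowl is held level with 3 tubes in it, at about (238,228). Now I carry it over the chamber.

Request:
play_rows([
  [[0.1, 1, 0, 0, 0, 0, 1], [0.3, 2, 0, 0, 0, 0, 1], [0.3, 3, 0, 0, 0, 0, 1], [0.5, 3.5, 0, 0, 0, 0, 1], [0.5, 3.5, 0, 0, 0, 0, 1], [0.5, 3.5, 0, 0, 0, 0, 1], [0.5, 3.5, 0, 0, 0, 0, 1], [0.5, 3.5, 0, 0, 0, 0, 1], [0.5, 3.5, 0, 0, 0, 0, 1], [0.3, 3.5, 0, 0, 0, 0, 1], [0.3, 3, 0, 0, 0, 0, 1], [0.2, 2, 0, 0, 0, 0, 1], [0, 1.5, 0, 0, 0, 0, 1], [0, 0.5, 0, 0, 0, 0, 1], [0, 0, 0, 0, 0, 0, 1]],
])

```text
clock: 8.05
eef_pos: [474.4, 129.8, 290.1]
tool_rot: [3.141, 0.001, 0.064]
force: [-0.5, -0.8, -2.1]
width: 14.1
gripper_force: 58.6
```

```bash
python3 - <<'E'
from h import *
s=ctrl.read_state();print(np.round(s['qpos'],2),np.round(s['eef_pos']),np.round(s['tool_rot'],3))
E
```

```text
[-0.33  0.33  0.01  1.87 -0.01  0.94 -1.82] [474. 130. 290.] [3.141e+00 1.000e-03 6.400e-02]
```

Request:
play_rows([
  [[0, 0, 0, 4, 0.26, 0, 1], [0, 0, 0, 8, 0.5, 0, 1], [0, 0, 0, 8, 0.5, 0, 1], [0, 0, 0, 8, 0.5, 0, 1], [0, 0, 0, 8, 0.5, 0, 1], [0, 0, 0, 8, 0.5, 0, 1], [0, 0, 0, 8, 0.5, 0, 1], [0, 0, 0, 8, 0.5, 0, 1], [0, 0, 0, 0, 0, 0, 1]],
])

```text
clock: 9.18
eef_pos: [475.1, 126.6, 287.5]
tool_rot: [-2.094, 0.003, 0.057]
force: [0.3, 0.1, -2.1]
width: 14.1
gripper_force: 58.9
```

```bash
python3 - <<'E'
from h import *
s=ctrl.read_state();print(np.round(s['qpos'],2),np.round(s['eef_pos']),np.round(s['tool_rot'],3))
im,d=look('scene','s3.png')
E
```

```text
[ 0.49  0.64 -0.31  1.97 -0.91  1.15 -0.65] [475. 127. 287.] [-2.094  0.003  0.057]
```

View pics/s3.png

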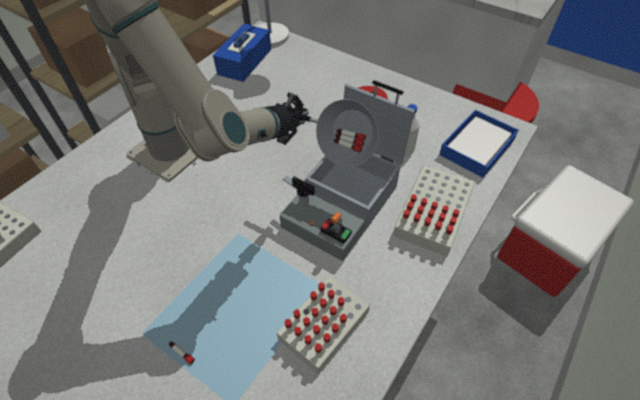

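Bowl tilted 60° over the chamber, tubes still in it at (350,140). Roll on carefully while watching joint 5.

Request:
play_rows([
  [[0, 0.4, 0, 8, 0.5, 0, 1], [0, 0.4, 0, 8, 0.5, 0, 1], [0, 0.4, 0, 8, 0.5, 0, 1], [0, 0.4, 0, 0, 0, 0, 1], [0, 0, 0, 0, 0, 0, 1]],
])

```text
clock: 9.85
eef_pos: [474.5, 147.2, 291.6]
tool_rot: [-1.676, -0.005, 0.065]
force: [0.1, -0.5, -0.9]
width: 14.1
gripper_force: 59.0
```

```bash
python3 - <<'E'
from h import *
s=ctrl.read_state();print(np.round(s['qpos'],2),np.round(s['eef_pos']),np.round(s['tool_rot'],3))
E
```

```text
[ 0.61  0.91 -0.43  1.98 -1.04  1.3  -0.42] [475. 147. 292.] [-1.676 -0.005  0.065]
```

Request:
play_rows([
  [[0, 0.1, -0.5, 0, 0, 0, 1], [0, 0.2, -1, 0, 0, 0, 1], [0, 0.2, -1, 0, 0, 0, 1], [0, 0.2, -0.3, 5, 0.3, 0, 1], [0, 0.2, 0, 7, 0.45, 0, 1], [0, 0, 0, 7, 0.45, 0, 1], [0, 0, 0, 7, 0.45, 0, 1], [0, 0, 0, 4, 0.25, 0, 1], [0, 0, 0, 0, 0, 0, 1], [0, 0, 0, 0, 0, 0, 1], [0, 0, 0, 0, 0, 0, 1], [0, 0, 0, 0, 0, 0, 1]],
])

```text
clock: 11.35
eef_pos: [474.7, 155.0, 262.8]
tool_rot: [-1.149, -0.003, 0.062]
force: [0.4, -0.6, -2.0]
width: 14.4
gripper_force: 59.1
```

```bash
python3 - <<'E'
from h import *
s=ctrl.read_state();print(np.round(s['qpos'],2),np.round(s['eef_pos']),np.round(s['tool_rot'],3))
im,d=look('scene','s4.png')
E
```

```text
[ 0.65  1.36 -0.57  1.89 -1.05  1.48 -0.23] [475. 155. 263.] [-1.149 -0.003  0.062]
```

View pics/s4.png

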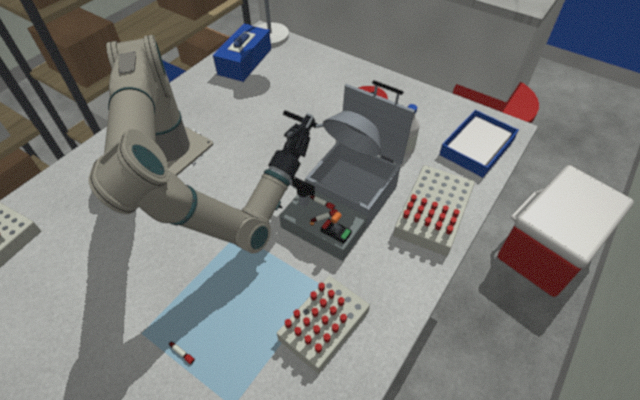

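The bowl is past 110°, but something red shows near the deck at about (328,208). Checking a zoom.

```bash
python3 - <<'E'
from h import *
a,d=look('scene'); b,d2=look('top')
c=np.hstack([cv2.resize(a[80:260,270:430],(533,600),interpolation=3)[:, :],cv2.resize(b[140:240,185:345],(800,500),interpolation=3)[:, :]][0:1])
e=cv2.resize(b[130:240,180:350],(533,345),interpolation=3)
cv2.imwrite('pics/z1.png',np.hstack([c[:345*1+255],np.vstack([e,np.zeros((255,533,3),np.uint8)])])[:,:1066,::-1][:, :].copy() if 0 else cv2.resize(np.hstack([c,np.vstack([e,np.zeros((255,533,3),np.uint8)])])[...,::-1],(800,450)))
for n in('scene','top'):
  pass
print([(round(r['p'],2),np.round(r['pixel']),at_z('top',r['pixel'],30).round()) for r in place_of('tube_a','top')])
E
```

```text
[(0.7, array([298., 196.]), array([588.,  54.,  30.])), (0.63, array([311., 182.]), array([634.,  14.,  30.]))]
```

View pics/z1.png

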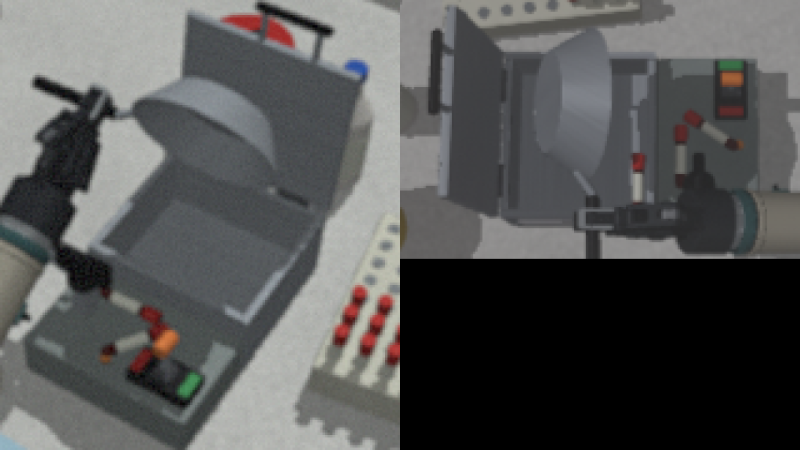

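The tubes left with some speed towards -y. Two lie on the deck and one near the chamber's -y wall; I can pick those up. First the bowl goes upright and back to the bench.

Request:
play_rows([
  [[0, 0, 1, -4, -0.25, 0, 1], [0, 0, 1, -8, -0.5, 0, 1], [0, 0, 1, -8, -0.5, 0, 1], [0, 0, 0, -8, -0.5, 0, 1], [0, 0, 0, -8, -0.5, 0, 1], [0, 0, 0, -8, -0.5, 0, 1], [0, 0, 0, -8, -0.5, 0, 1], [0, 0, 0, -8, -0.5, 0, 1], [0, 0, 0, -8, -0.5, 0, 1], [0, 0, 0, -8, -0.5, 0, 1], [0, 0, 0, -8, -0.5, 0, 1], [0, 0, 0, -8, -0.5, 0, 1], [0, 0, 0, -8, -0.5, 0, 1], [0, 0, 0, -8, -0.5, 0, 1], [0, 0, 0, -4, -0.25, 0, 1], [0, 0, 0, 0, 0, 0, 1]],
])

```text
clock: 13.55
eef_pos: [472.7, 157.2, 292.0]
tool_rot: [-3.106, 0.003, 0.07]
force: [0.3, -0.9, -2.1]
width: 14.4
gripper_force: 58.8
```

```bash
python3 - <<'E'
from h import *
s=ctrl.read_state();print(np.round(s['qpos'],2),np.round(s['eef_pos']),np.round(s['tool_rot'],3))
im,d=look('scene');P=cloud('scene',d);e,r=pose()
q=P[(d>0)&(abs(P[...,0]-e[0]-130)<110)&(abs(P[...,1]-e[1]-5)<110)&(P[...,2]>220)]
print(np.percentile(q,[2,98],axis=0).round())
E
```

```text
[-0.32  0.34 -0.04  1.85 -0.03  0.94 -1.85] [473. 157. 292.] [-3.106e+00  3.000e-03  7.000e-02]
[[495. 101. 257.]
 [668. 241. 593.]]
```

Request:
play_rows([
  [[0, -1, 0, -2, -0.1, 0, 1], [-0.3, -3, 0, 0, 0, 0, 1], [-0.4, -4, 0, 0, 0, 0, 1], [-0.4, -4, 0, 0, 0, 0, 1], [-0.4, -4, 0, 0, 0, 0, 1], [-0.4, -4, 0, 0, 0, 0, 1], [-0.4, -4, 0, 0, 0, 0, 1], [-0.4, -4, 0, 0, 0, 0, 1], [-0.4, -4, 0, 0, 0, 0, 1], [-0.4, -4, 0, 0, 0, 0, 1], [-0.4, -3, -2, 0, 0, 0, 1], [-0.2, -1.2, -3, 0, 0, 0, 1], [0, 0, -4, 0, 0, 0, 1], [0, 0, -4, 0, 0, 0, 1], [0, 0, -4, 0, 0, 0, 1], [0, 0, -4, 0, 0, 0, 1], [0, 0, -2, 0, 0, 0, 1], [0, 0, 0, 0, 0, 0, 1]],
])

```text
clock: 15.85
eef_pos: [431.5, -247.5, 61.0]
tool_rot: [-3.14, 0.004, 0.062]
force: [0.4, -0.0, -1.8]
width: 13.7
gripper_force: 58.8
```

Request:
play_rows([
  [[0, 0, -1, 0, 0, 0, 1], [0, 0, -0.8, 0, 0, 0, 1], [0, 0, -0.5, 0, 0, 0, 1], [0, 0, -0.4, 0, 0, 0, 1], [0, 0, -0.2, 0, 0, 0, 1], [0, 0, 0, 0, 0, 0, 1]],
])

```text
clock: 16.6
eef_pos: [433.6, -246.9, 33.3]
tool_rot: [-3.142, 0.0, 0.064]
force: [0.4, -0.2, -1.9]
width: 13.7
gripper_force: 58.8
```

Request:
play_rows([
  [[0, 0, -0.2, 0, 0, 0, 1], [0, 0, -0.1, 0, 0, 0, 1], [0, 0, -0.1, 0, 0, 0, 1], [0, 0, 0, 0, 0, 0, 1]],
])

```text
clock: 17.1
eef_pos: [432.7, -247.1, 29.6]
tool_rot: [-3.141, 0.002, 0.064]
force: [-3.3, -0.5, 5.3]
width: 14.5
gripper_force: 59.5
```

Request:
play_rows([
  [[0, 0, 0, 0, 0, 0, 0], [0, 0, 0, 0, 0, 0, 0], [0, 0, 0, 0, 0, 0, 0], [0, 0, 0, 0, 0, 0, 0], [0, 0, 2, 0, 0, 0, 0], [0, 0, 4, 0, 0, 0, 0], [0, 0, 5, 0, 0, 0, 0], [0, 0, 5, 0, 0, 0, 0], [0, 0, 5, 0, 0, 0, 0], [1.5, 4, 4, 0, 0, 0, 0], [1.5, 4, 4, 0, 0, 0, 0], [1.5, 4, 3, 0, 0, 0, 0], [1.5, 4, 2, 0, 0, 0, 0], [1.5, 4, 1, 0, 0, 0, 0], [1.5, 4, 0, 0, 0, 0, 0], [1, 2, 0, 0, 0, 0, 0], [0, 0, 0, 0, 0, 0, 0]],
])

```text
clock: 19.23
eef_pos: [533.7, 15.0, 378.9]
tool_rot: [-3.141, 0.001, 0.068]
force: [-0.4, -0.5, -0.2]
width: 85.1
gripper_force: 0.0
```

```bash
python3 - <<'E'
from h import *
s=ctrl.read_state();print(np.round(s['qpos'],2),np.round(s['eef_pos']),np.round(s['tool_rot'],3))
im,d=look('wrist','w5.png')
for t in ['tube_a','clamp_grip','cutout_tip','chamber','steriliser']:
  for r in place_of(t,'wrist'):
    u,v=r['pixel']; 
    if r['p']>.2 and 0<=u<640 and 0<=v<400: print(t,round(r['p'],2),np.round(r['pixel']),at_d('wrist',(u,v),d[int(v),int(u)]).round())
E
```

```text
[-0.11  0.32  0.04  1.62 -0.01  1.2  -1.57] [534.  15. 379.] [-3.141e+00  1.000e-03  6.800e-02]
tube_a 0.77 [592. 166.] [ 526. -469.   13.]
tube_a 0.74 [293. 120.] [577.  51.  81.]
tube_a 0.61 [266. 133.] [559.  86. 100.]
tube_a 0.6 [327.  98.] [610.   5.  85.]
cutout_tip 0.85 [348.  50.] [665. -15. 147.]
chamber 0.76 [222.  97.] [601. 169.  24.]
steriliser 0.9 [265. 100.] [602. 101.  25.]
steriliser 0.75 [127.  79.] [619. 269. 102.]
```

View pics/w5.png

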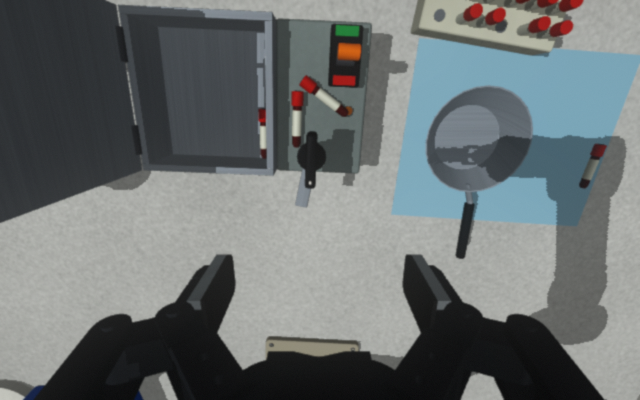

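Bowl stands upright and empty at (480,140). Tubes: two on the deck, (297,118) and (326,97); one along the chamber's -y rim, (264,132); one on the blue mat (592,166). Measure each.

```bash
cat >> h.py <<'E'
def tubes(n,im,d,boxes):
    P=cloud(n,d);hsv=cv2.cvtColor(im,cv2.COLOR_RGB2HSV)
    out=[]
    for (u0,v0,u1,v1) in boxes:
        sl=np.s_[v0:v1,u0:u1];h=hsv[sl]
        red=((h[...,0]<8)|(h[...,0]>172))&(h[...,1]>130)&(h[...,2]>60)
        wh=(h[...,1]<60)&(h[...,2]>150)
        p=P[sl]
        for nm,m in(('red',red),('white',wh)):
            q=p[m]; print(nm,m.sum(),q.mean(0).round(),'z',np.percentile(q[:,2],[5,50,95]).round()) if m.sum() else None
E
python3 - <<'E'
from h import *
im,d=look('wrist')
tubes('wrist',im,d,[(285,85,306,150),(299,72,355,120),(256,105,271,162),(575,140,610,192)])
P=cloud('wrist',d)
for v in (60,90,115,130,145): print(v,[P[v,u].round().astype(int).tolist() for u in range(254,282,3)])
E
```

```text
red 228 [607.  49.  88.] z [81. 84. 87.]
white 173 [574.  50.  88.] z [81. 83. 84.]
red 454 [632.   8.  88.] z [82. 87. 90.]
white 189 [609.   8.  85.] z [81. 83. 85.]
red 97 [573. 106.  45.] z [37. 40. 42.]
white 122 [544. 106.  38.] z [36. 38. 40.]
red 98 [ 558. -465.   14.] z [11. 14. 17.]
60 [[659, 118, 23], [659, 114, 23], [659, 109, 24], [653, 91, 100], [653, 87, 100], [654, 84, 98], [656, 83, 73], [657, 80, 68], [657, 76, 69], [657, 71, 71]]
90 [[615, 118, 26], [616, 114, 24], [616, 109, 25], [616, 91, 100], [616, 87, 99], [617, 83, 99], [617, 83, 76], [617, 79, 69], [618, 75, 68], [618, 71, 70]]
115 [[577, 119, 25], [579, 111, 41], [579, 106, 42], [584, 91, 100], [584, 87, 99], [584, 83, 99], [583, 81, 81], [583, 79, 70], [583, 74, 70], [583, 70, 70]]
130 [[553, 119, 24], [553, 114, 25], [556, 106, 40], [556, 102, 39], [564, 87, 99], [564, 83, 100], [562, 81, 81], [561, 78, 70], [561, 74, 70], [561, 69, 69]]
145 [[528, 119, 24], [529, 114, 26], [532, 106, 40], [531, 102, 36], [543, 86, 101], [543, 82, 99], [540, 81, 83], [538, 78, 69], [539, 73, 70], [539, 69, 70]]
```

Tube 3 is already on the chamber floor (y=106, z≈32). Next is tube 1, gripped on its cap with a slight tilt to clear the wing.

Request:
play_rows([
  [[1.2, 0.56, -3.3, 0, 2.5, -0.9, 0.67], [1.2, 0.56, -3.3, 0, 2.5, -0.9, 0.67], [1.2, 0.56, -3.3, 0, 2.5, -0.9, 0.67], [1.2, 0.56, -3.3, 0, 2.5, -0.9, 0.67], [1.2, 0.56, -3.3, 0, 2.5, -0.9, 0.67], [1.2, 0.56, -3.3, 0, 2.5, -0.9, 0.67], [0, 0, 0, 0, 0, 0, 0.67], [0, 0, 0, 0, 0, 0, 0.67]],
])

```text
clock: 20.58
eef_pos: [605.7, 46.1, 182.3]
tool_rot: [-3.137, 0.261, -0.031]
force: [0.8, -0.7, -0.2]
width: 28.2
gripper_force: 0.0
```

```bash
python3 - <<'E'
from h import *
s=ctrl.read_state();print(np.round(s['qpos'],2),np.round(s['eef_pos'],1),np.round(s['tool_rot'],3),s['width'])
im,d=look('wrist','w6.png')
for r in place_of('tube_a','wrist'): print(round(r['p'],2),np.round(r['pixel']),at_z('wrist',r['pixel'],78).round())
K,Rc,o=cam('wrist')
for X in ([605,48.5,78],[577,50,78],[575,24,158]):
  c=K@Rc.T@(np.array(X)-o); print(X,(c[:2]/c[2]).round())
P=cloud('wrist',d);Z=P[...,2];m=(d>0)&(Z>84)&(Z<92)&(P[...,0]>600)&(P[...,1]<12)&(P[...,1]>-60)
print('housing',np.percentile(P[m],[2,98],axis=0).round())
E
```

```text
[-0.12  0.76  0.04  1.43 -0.07  1.21 -1.66] [605.7  46.1 182.3] [-3.137  0.261 -0.031] 28.152393305536172
0.89 [312. 191.] [580.  52.  78.]
0.79 [270. 193.] [579.  90.  78.]
0.77 [360. 157.] [612.  12.  78.]
0.39 [186. 148.] [624. 153.  78.]
[605, 48.5, 78] [316. 166.]
[577, 50, 78] [315. 194.]
[575, 24, 158] [352. 261.]
housing [[610. -30.  85.]
 [704.  10.  91.]]
```

View pics/w6.png

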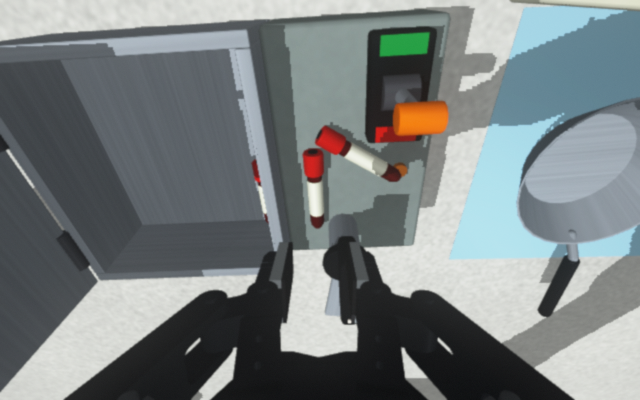

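The view shows tube 1 at (314,188) between the fingers' lines. Tube 2 is at (360,155) beside the red mark of the cut-out. Descending on tube 1's cap.

Request:
play_rows([
  [[0.1, 0.3, -3, 0, 0, 0, 0.67], [0, 0, -3, 0, 0, 0, 0.67], [0, 0, -2.6, 0, 0, 0, 0.67], [0, 0, -1.5, 0, 0, 0, 0.67], [0, 0, -0.5, 0, 0, 0, 0.67], [0, 0, 0, 0, 0, 0, 0.67], [0, 0, 0, 0, 0, 0, 1], [0, 0, 0, 0, 0, 0, 1], [0, 0, 0, 0, 0, 0, 1], [0, 0, 0, 0, 0, 0, 1]],
])

```text
clock: 21.92
eef_pos: [607.5, 49.7, 76.5]
tool_rot: [-3.137, 0.26, -0.03]
force: [0.4, 0.6, 5.8]
width: 13.1
gripper_force: 61.4
```

Request:
play_rows([
  [[0, 0, 2, 0, 0, 0, 1], [0, 0, 4, 0, 0, 0, 1], [0, 0, 4, 0, 0, 0, 1], [0, 0, 3, 0, 0, 0, 1], [0, 3, 0, 0, 0, 0, 1], [0, 4, 0, 0, 0, 0, 1], [0, 4, 0, 0, 0, 0, 1], [0, 1, -3, 0, 0, 0, 1], [0, 0, -4, 0, 0, 0, 1], [0, 0, -4, 0, 0, 0, 1], [0, 0, -2, 0, 0, 0, 1], [0, 0, 0, 0, 0, 0, 1]],
])

```text
clock: 23.42
eef_pos: [605.9, 169.5, 74.8]
tool_rot: [-3.138, 0.264, -0.03]
force: [-0.6, -0.7, -0.1]
width: 13.7
gripper_force: 60.6
```

Request:
play_rows([
  [[0, 0, 0, 0, 0, 0, 0.5], [0, 0, 0, 0, 0, 0, 0.5], [0, 0, 0, 0, 0, 0, 0.5], [0, 0, 4, 0, 0, 0, 0.5], [0, 0, 5, 0, 0, 0, 0.5], [-1, -1, 5, 0, 0, 0, 0.5], [-2, -4, 4, 0, 0, 0, 0.5], [-2, -5, 2, 0, 0, 0, 0.5], [0, -5, 0, 0, 0, 0, 0.5], [0, 0, 0, 0, 0, 0, 0.5]],
])

```text
clock: 24.68
eef_pos: [556.6, 13.8, 276.6]
tool_rot: [-3.141, 0.26, -0.039]
force: [0.2, 0.4, -1.1]
width: 42.7
gripper_force: 0.0
```

```bash
python3 - <<'E'
from h import *
s=ctrl.read_state();print(np.round(s['qpos'],2),np.round(s['eef_pos'],1),np.round(s['tool_rot'],3),s['width'])
im,d=look('wrist','w7.png')
for r in place_of('tube_a','wrist'): print(round(r['p'],2),np.round(r['pixel']),at_z('wrist',r['pixel'],78).round())
P=cloud('wrist',d);Z=P[...,2]
hsv=cv2.cvtColor(im,cv2.COLOR_RGB2HSV)
dark=(hsv[...,2]<60)&(d>0)&(abs(Z-88)<4)&(P[...,0]>600)&(P[...,1]<30)
print('housing',np.percentile(P[dark],[3,97],axis=0).round(), cv2.minAreaRect(P[dark][:,:2].astype(np.float32)))
dk=(d>0)&(abs(Z-70)<4)&(P[...,1]<85)&(P[...,1]>-70)&(P[...,0]>450)&(P[...,0]<740)
print('deck',cv2.minAreaRect(P[dk][:,:2].astype(np.float32)))
E
```

```text
[-0.09  0.59  0.06  1.49 -0.06  1.32 -1.63] [556.6  13.8 276.6] [-3.141  0.26  -0.039] 42.71191757474395
0.9 [316.  74.] [610.  21.  78.]
0.7 [247. 118.] [566.  97.  78.]
housing [[632. -25.  85.]
 [669.  15.  88.]] ((650.210205078125, -4.542684555053711), (42.85591506958008, 41.053287506103516), 2.164008378982544)
deck ((586.6192016601562, 21.274600982666016), (173.38632202148438, 128.11500549316406), 0.37990331649780273)
```

View pics/w7.png

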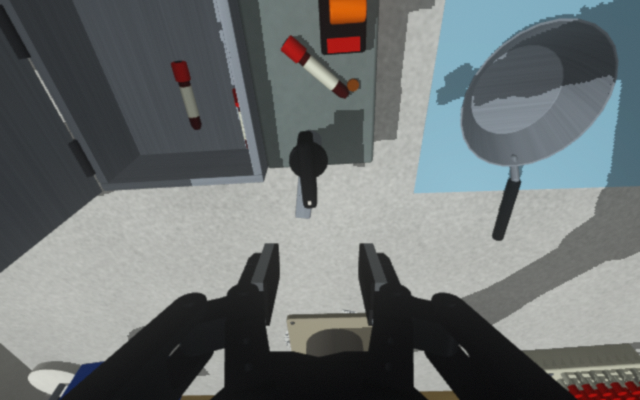

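Tube 1 lies in the chamber (188,95). Tube 2 runs from its cap (290,45) to its end (346,93) next to the housing's near edge (v≈52) and a small orange lamp (354,86).

```bash
python3 - <<'E'
from h import *
for nm,px,z in (('capend',(286,41),78),('end',(346,94),78),('house L',(322,53),88),('house R',(367,50),88),('lamp',(354,86),72),('wingtop far',(306,132),158),('wing near',(310,207),158),('wing ctr',(309,158),158),('deck R',(372,160),70)):
    print(nm,at_z('wrist',px,z).round(1))
E
```

```text
capend [639.5  48.1  78. ]
end [588.8  -9.4  78. ]
house L [629.6  14.4  88. ]
house R [630.9 -27.2  88. ]
lamp [595.1 -18.   72. ]
wingtop far [580.7  29.2 158. ]
wing near [503.8  29.6 158. ]
wing ctr [556.7  27.9 158. ]
deck R [507.6 -42.9  70. ]
```

```bash
cat >> h.py <<'E'
from scipy.spatial.transform import Rotation as Rot
def rv(z,y):
    """rotation vector (deg, world) from now to tool z, tool y(approx)"""
    z=np.array(z,float);z/=np.linalg.norm(z);y=np.array(y,float);y-=z*(y@z);y/=np.linalg.norm(y)
    return (Rot.from_matrix(np.stack([np.cross(y,z),y,z],1))*Rot.from_matrix(pose()[1]).inv()).as_rotvec(degrees=True)
E
python3 - <<'E'
from h import *
n=np.array([.75,-.66,0]);t=.174
print(rv(n*t+[0,0,-.985],n).round(1))
E
```

```text
[ -3.6 -18.4  51.3]
```

Request:
play_rows([
  [[1.12, 0.42, -1.45, -0.51, -2.63, 7.33, 0.65], [1.12, 0.42, -1.45, -0.51, -2.63, 7.33, 0.65], [1.12, 0.42, -1.45, -0.51, -2.63, 7.33, 0.65], [1.12, 0.42, -1.45, -0.51, -2.63, 7.33, 0.65], [1.12, 0.42, -1.45, -0.51, -2.63, 7.33, 0.65], [1.12, 0.42, -1.45, -0.51, -2.63, 7.33, 0.65], [1.12, 0.42, -1.45, -0.51, -2.63, 7.33, 0.65], [0, 0, 0, 0, 0, 0, 0.65], [0, 0, 0, 0, 0, 0, 0.65]],
])

```text
clock: 25.9
eef_pos: [635.3, 50.0, 174.3]
tool_rot: [2.967, 0.0, 0.848]
force: [0.5, 0.1, -0.3]
width: 29.8
gripper_force: 0.0
```

```bash
python3 - <<'E'
from h import *
s=ctrl.read_state();print(np.round(s['qpos'],2),np.round(s['eef_pos'],1),s['width'],pose()[1].round(2))
im,d=look('wrist','w8.png')
for r in place_of('tube_a','wrist'): print(round(r['p'],2),np.round(r['pixel']),at_z('wrist',r['pixel'],78).round())
print([(round(r['p'],2),at_d('wrist',r['pixel'],d[int(r['pixel'][1]),int(r['pixel'][0])]).round()) for r in place_of('cutout_tip','wrist')])
P=cloud('wrist',d);Z=P[...,2];hsv=cv2.cvtColor(im,cv2.COLOR_RGB2HSV)
red=((hsv[...,0]<6)|(hsv[...,0]>172))&(hsv[...,1]>130)&(hsv[...,2]>90)&(Z>70)&(Z<95)&(P[...,1]>5)&(P[...,1]<70)&(P[...,0]>590)
q=P[red];print(len(q),q.mean(0).round(1),cv2.minAreaRect(q[:,:2].astype(np.float32)))
K,Rc,o=cam('wrist');c=K@Rc.T@(np.array([635,43,78])-o); print((c[:2]/c[2]).round())
E
```

```text
[-0.15  0.62 -0.08  1.73  0.29  0.7  -1.15] [635.3  50.  174.3] 29.841995996587805 [[ 0.66  0.74  0.13]
 [ 0.75 -0.65 -0.12]
 [-0.    0.17 -0.98]]
0.68 [152. 130.] [595. 163.  78.]
0.64 [188. 204.] [570. 108.  78.]
[(0.8, array([667.,  -9., 146.]))]
435 [633.1  35.3  84.2] ((632.182373046875, 33.81191635131836), (21.81982421875, 15.296929359436035), 48.7278938293457)
[303. 203.]
```

View pics/w8.png

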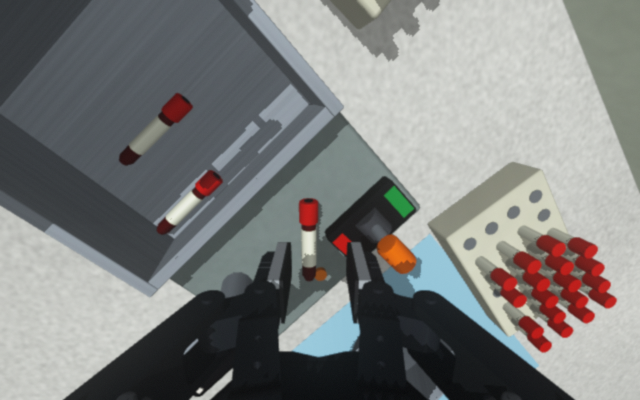

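Cap centre is at (632.5,34.5). I'll grip the outer end of the cap, which clears the housing's corner.

Request:
play_rows([
  [[0.44, -0.58, -2, 0, 0, 0, 0.72], [0, 0, -3, 0, 0, 0, 0.72], [0, 0, -2, 0, 0, 0, 0.72], [0, 0, -1.5, 0, 0, 0, 0.72], [0, 0, -0.8, 0, 0, 0, 0.72], [0, 0, -0.6, 0, 0, 0, 0.72], [0, 0, 0, 0, 0, 0, 0.72], [0, 0, 0, 0, 0, 0, 1], [0, 0, 0, 0, 0, 0, 1], [0, 0, 0, 0, 0, 0, 1], [0, 0, 0, 0, 0, 0, 1]],
])

```text
clock: 27.42
eef_pos: [639.9, 43.3, 75.3]
tool_rot: [2.965, -0.0, 0.849]
force: [0.1, -0.0, 3.7]
width: 13.4
gripper_force: 57.6
```

Request:
play_rows([
  [[0, 0, 1, 0, 0, 0, 1], [0, 0, 3, 0, 0, 0, 1], [0, 0, 4, 0, 0, 0, 1], [0, 0, 4, 0, 0, 0, 1], [0, 1, 1, 0, 0, 0, 1], [-0.5, 4, 0, 0, 0, 0, 1], [-0.5, 4, 0, 0, 0, 0, 1], [-0.5, 4, 0, 0, 0, 0, 1], [-0.5, 2, -3, 0, 0, 0, 1], [0, 0, -4, 0, 0, 0, 1], [0, 0, -4, 0, 0, 0, 1], [0, 0, -2, 0, 0, 0, 1], [0, 0, 0, 0, 0, 0, 1]],
])

```text
clock: 29.05
eef_pos: [617.1, 193.1, 72.2]
tool_rot: [2.969, 0.005, 0.85]
force: [-0.2, -0.6, 0.5]
width: 13.1
gripper_force: 57.3
```

Request:
play_rows([
  [[0, 0, 0, 0, 0, 0, 0.5], [0, 0, 0, 0, 0, 0, 0.5], [0, 0, 0, 0, 0, 0, 0.5], [0, 0, 4, 0, 0, 0, 0.5], [0, 0, 5, 0, 0, 0, 0.5], [0, 0, 5, 0, 0, 0, 0.3], [-2, -4, 3, 0, 0, 0, 0], [-2, -5, 3, 0, 0, 0, 0], [-1, -5, 0, 0, 0, 0, 0], [0, -5, 0, 0, 0, 0, 0], [0, -5, 0, 0, 0, 0, 0], [0, 0, 0, 0, 0, 0, 0]],
])

```text
clock: 30.55
eef_pos: [568.7, -52.7, 275.6]
tool_rot: [2.964, 0.002, 0.84]
force: [-0.8, 0.6, -0.8]
width: 85.4
gripper_force: 0.0
```

```bash
python3 - <<'E'
from h import *
s=ctrl.read_state();print(np.round(s['qpos'],2),np.round(s['eef_pos'],1))
im,d=look('top','t9.png')
for r in place_of('tube_a','top'):
  u,v=r['pixel'];print(round(r['p'],2),np.round(r['pixel']),at_d('top',(u,v),d[int(v),int(u)]).round())
c=cv2.resize(im[130:260,180:490],(775,325),interpolation=3);cv2.imwrite('pics/t9c.png',c[...,::-1])
tubes('top',im,d,[(455,200,476,240)])
E
```

```text
[ 0.03  0.4  -0.09  1.82  0.23  0.81 -0.93] [568.7 -52.7 275.6]
0.57 [279. 206.] [557. 111.  31.]
0.48 [465. 221.] [ 528. -467.    9.]
0.43 [261. 198.] [580. 166.  38.]
0.39 [262. 196.] [585. 162.  35.]
red 26 [ 559. -467.   14.] z [10. 13. 19.]
white 81 [ 581. -460.   17.] z [-6.  0.  6.]
```

View pics/t9c.png

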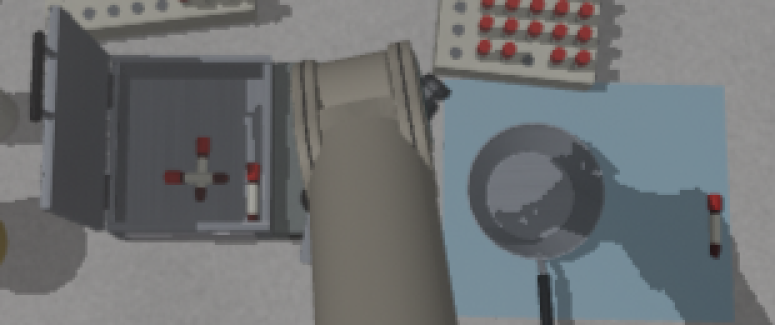

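All three bowl tubes are in the chamber (crossed pair at (200,175), one at (252,190)). The loose tube is at (715,225) in the crop.

```bash
python3 - <<'E'
from h import *
print(rv([0,0,-1],[0,-1,0]).round(1))
E
```

```text
[  9.5   4.3 -48.5]
```

Request:
play_rows([
  [[-0.52, -5.18, -1.56, 1.19, 0.54, -6.06, 0.3], [-0.52, -5.18, -1.56, 1.19, 0.54, -6.06, 0.3], [-0.52, -5.18, -1.56, 1.19, 0.54, -6.06, 0.3], [-0.52, -5.18, -1.56, 1.19, 0.54, -6.06, 0.3], [-0.52, -5.18, -1.56, 1.19, 0.54, -6.06, 0.3], [-0.52, -5.18, -1.56, 1.19, 0.54, -6.06, 0.3], [-0.52, -5.18, -1.56, 1.19, 0.54, -6.06, 0.3], [-0.52, -5.18, -1.56, 1.19, 0.54, -6.06, 0.3], [0, 0, 0, 0, 0, 0, 0.3], [0, 0, 0, 0, 0, 0, 0.3]],
])

```text
clock: 31.9
eef_pos: [529.3, -458.9, 149.6]
tool_rot: [-3.138, -0.0, 0.004]
force: [0.5, 1.8, -0.7]
width: 59.7
gripper_force: 0.0
```

```bash
python3 - <<'E'
from h import *
s=ctrl.read_state();print(np.round(s['qpos'],2),np.round(s['eef_pos'],1),np.round(s['tool_rot'],3))
im,d=look('wrist','w10.png')
for r in place_of('tube_d','wrist'): print(round(r['p'],2),np.round(r['pixel']),at_z('wrist',r['pixel'],8).round())
P=cloud('wrist',d);hsv=cv2.cvtColor(im,cv2.COLOR_RGB2HSV);Z=P[...,2]
b=(d>0)&(abs(P[...,0]-528)<70)&(abs(P[...,1]+467)<60)&(Z>3.5)&(Z<22)
red=b&((hsv[...,0]<6)|(hsv[...,0]>172))&(hsv[...,1]>130)&(hsv[...,2]>90)
print(red.sum(),P[red].mean(0).round(1)); q=P[b][:,:2].astype(np.float32); print(b.sum(),q.mean(0),cv2.minAreaRect(q))
E
```

```text
[ 0.64  0.79  0.06  1.43 -0.06  0.92 -0.85] [ 529.3 -458.9  149.6] [-3.138 -0.     0.004]
0.55 [330. 187.] [ 525. -470.    8.]
294 [ 558.2 -468.    15.8]
1101 [ 534.3955  -467.98862] ((541.3421630859375, -469.0452575683594), (104.18275451660156, 16.423952102661133), 0.49566590785980225)
```

Request:
play_rows([
  [[0, -1, -3, 0, 0, 0, 0.4], [0, 0, -4, 0, 0, 0, 0.4], [0, 0, -4, 0, 0, 0, 0.4], [0, 0, -2.5, 0, 0, 0, 0.4], [0, 0, -0.9, 0, 0, 0, 0.4], [0, 0, 0, 0, 0, 0, 0.4], [0, 0, 0, 0, 0, 0, 1], [0, 0, 0, 0, 0, 0, 1], [0, 0, 0, 0, 0, 0, 1], [0, 0, 0, 0, 0, 0, 1], [0, 0, 0, 0, 0, 0, 1], [0, 0, 0, 0, 0, 0, 1]],
])

```text
clock: 33.5
eef_pos: [528.5, -471.6, 7.6]
tool_rot: [-3.141, -0.001, 0.001]
force: [-0.3, 0.9, 5.5]
width: 8.9
gripper_force: 58.6
```

Request:
play_rows([
  [[0, 0, 2, 0, 0, 0, 1], [0, 0, 4, 0, 0, 0, 1], [0, 0, 5, 0, 0, 0, 1], [0, 0, 5, 0, 0, 0, 1], [0.5, 4, 5, 0, 0, 0, 1], [0.5, 5, 1, 0, 0, 0, 1], [0.6, 5.2, 0, 0, 0, 0, 1], [0.6, 5.2, 0, 0, 0, 0, 1], [0.6, 5.2, 0, 0, 0, 0, 1], [0.6, 5.2, 0, 0, 0, 0, 1], [0.6, 5.2, 0, 0, 0, 0, 1], [0.6, 5.2, 0, 0, 0, 0, 1], [0.6, 5.2, 0, 0, 0, 0, 1], [0.6, 5.2, 0, 0, 0, 0, 1], [0.6, 5.2, 0, 0, 0, 0, 1], [0.6, 5, 0, 0, 0, 0, 1], [0.6, 4, 0, 0, 0, 0, 1], [0.3, 1.5, 0, 0, 0, 0, 1], [0, 0, 0, 0, 0, 0, 1]],
])

```text
clock: 35.88
eef_pos: [606.7, 190.9, 225.2]
tool_rot: [-3.14, -0.0, 0.002]
force: [-0.6, -0.4, -0.7]
width: 9.1
gripper_force: 58.7
```

Request:
play_rows([
  [[0, 0, -5, 0, 0, 0, 1], [0, 0, -5, 0, 0, 0, 1], [0, 0, -4, 0, 0, 0, 1], [0, 0, -2, 0, 0, 0, 1], [0, 0, 0, 0, 0, 0, 1], [0, 0, 0, 0, 0, 0, 0.6], [0, 0, 0, 0, 0, 0, 0.6], [0, 0, 0, 0, 0, 0, 0.6], [0, 0, 4, 0, 0, 0, 0.6], [0, 0, 5, 0, 0, 0, 0.6], [0, 0, 5, 0, 0, 0, 0.6], [-1, -3, 5, 0, 0, 0, 0.3], [-2, -5, 5, 0, 0, 0, 0], [-2, -5, 5, 0, 0, 0, 0], [-2, -5, 2, 0, 0, 0, 0], [-1, -2, 0, 0, 0, 0, 0], [0, 0, 0, 0, 0, 0, 0]],
])

```text
clock: 38.0
eef_pos: [531.9, 4.6, 360.0]
tool_rot: [-3.14, 0.0, -0.002]
force: [0.1, 0.9, -0.6]
width: 85.4
gripper_force: 0.0
```

```bash
python3 - <<'E'
from h import *
s=ctrl.read_state();print(np.round(s['qpos'],2),np.round(s['eef_pos'],1))
for n in ('wrist','scene','top'):
  im,d=look(n,n+'11.png')
  for t in ('tube_a','lid_bar','lid_hinge','clamp_grip','cutout_tip','bowl'):
   for r in place_of(t,n):
    u,v=r['pixel']
    if r['p']>.35 and 0<=u<640 and 0<=v<400: print(n,t,round(r['p'],2),np.round(r['pixel']),at_d(n,(u,v),d[int(v),int(u)]).round())
E
```

```text
[-0.14  0.33  0.11  1.66 -0.04  1.15 -1.59] [531.9   4.6 360. ]
wrist tube_a 0.74 [209. 128.] [566. 171.  53.]
wrist tube_a 0.67 [208. 116.] [583. 176.  37.]
wrist tube_a 0.65 [192. 104.] [600. 192.  52.]
wrist tube_a 0.6 [257. 139.] [557.  90.  98.]
wrist lid_hinge 0.96 [108.  93.] [615. 276. 101.]
wrist clamp_grip 0.86 [301. 162.] [539.  29. 156.]
wrist cutout_tip 0.73 [335.  45.] [665. -10. 145.]
wrist bowl 0.97 [465. 128.] [ 563. -234.    3.]
scene tube_a 0.64 [341. 183.] [577. 160.  48.]
scene tube_a 0.58 [344. 186.] [585. 165.  34.]
scene tube_a 0.56 [356. 178.] [594. 220.  25.]
scene lid_bar 0.63 [386.  85.] [617. 299. 329.]
scene lid_hinge 0.74 [371. 152.] [607. 273. 101.]
scene clamp_grip 0.89 [304. 181.] [455. 138.  -4.]
scene cutout_tip 0.5 [333. 217.] [664. -18. 141.]
top tube_a 0.66 [256. 200.] [571. 179.  43.]
top tube_a 0.65 [261. 198.] [579. 165.  41.]
top tube_a 0.46 [281. 207.] [552. 104.  37.]
top tube_a 0.42 [255. 188.] [607. 185.  49.]
top lid_bar 0.75 [194. 157.] [624. 297. 335.]
top lid_hinge 0.59 [223. 179.] [619. 271. 110.]
top bowl 0.77 [390. 206.] [ 568. -233.    5.]
```

View pics/wrist11.png

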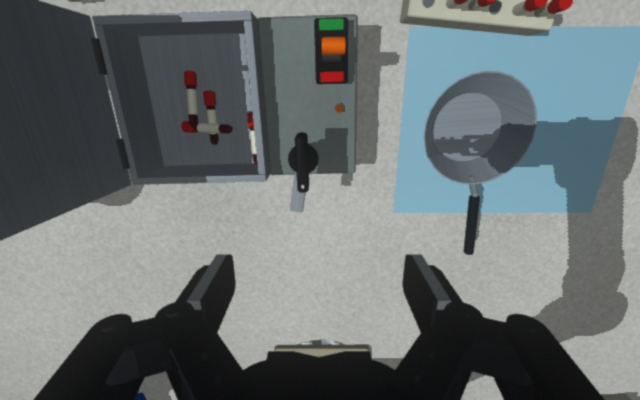

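All four tubes are in the chamber (around (205,115) and (252,135)), and the bowl is upright at (480,128). Next is the lid bar.

Request:
play_rows([
  [[0, 1, 3, 0, 0, 0, 0], [0.8, 3, 4, 0, 0, 0, 0], [1.5, 5, 1, 0, 0, 0, 0], [1.5, 5, 0, 0, 0, 0, 0], [1.5, 5, 0, 0, 0, 0, 0], [1.5, 5, 0, 0, 0, 0, 0], [1, 4, 0, 0, 0, 0, 0], [0.4, 1, 0, 0, 0, 0, 0], [0, 0, 0, 0, 0, 0, 0]],
])

```text
clock: 40.17
eef_pos: [614.7, 295.6, 439.1]
tool_rot: [-3.141, 0.001, 0.001]
force: [-0.0, -0.1, 0.1]
width: 85.5
gripper_force: 0.0
```

```bash
python3 - <<'E'
from h import *
s=ctrl.read_state();print(np.round(s['qpos'],2),np.round(s['eef_pos'],1))
im,d=look('wrist')
P=cloud('wrist',d);Z=P[...,2]
m=(d>0)&(Z>318)&(Z<350)&(P[...,0]>540)&(P[...,0]<690)&(P[...,1]>250)&(P[...,1]<330)
if m.sum()>20: print(m.sum(),np.percentile(P[m],[2,50,98],axis=0).round(1))
im,d=look('scene');P=cloud('scene',d);Z=P[...,2]
m=(d>0)&(Z>318)&(Z<350)&(P[...,0]>540)&(P[...,0]<690)&(P[...,1]>250)&(P[...,1]<330)
if m.sum()>20: print(m.sum(),np.percentile(P[m],[2,50,98],axis=0).round(1))
E
```

```text
[-0.51  0.57  0.05  1.05 -0.03  1.52 -2.04] [614.7 295.6 439.1]
1273 [[577.3 290.6 328.2]
 [623.1 296.8 332.2]
 [662.  302.8 334.2]]
159 [[579.2 288.1 319.3]
 [623.  293.7 328.4]
 [662.9 300.3 332.4]]
```

Request:
play_rows([
  [[0.5, 0.1, -3, 0, 0, 0, 0], [0.5, 0, -4, 0, 0, 0, 0], [0, 0, -3, 0, 0, 0, 0], [0, 0, -1.8, 0, 0, 0, 0], [0, 0, -0.5, 0, 0, 0, 0], [0, 0, 0, 0, 0, 0, 0], [0, 0, 0, 0, 0, 0, 0.6], [0, 0, 0, 0, 0, 0, 1], [0, 0, 0, 0, 0, 0, 1], [0, 0, 0, 0, 0, 0, 1], [0, 0, 0, 0, 0, 0, 1], [0, 0, 0, 0, 0, 0, 1], [0, 0, 0, 0, 0, 0, 1]],
])

```text
clock: 41.9
eef_pos: [624.7, 297.2, 317.1]
tool_rot: [-3.139, 0.0, 0.002]
force: [0.6, 1.8, 2.9]
width: 9.8
gripper_force: 58.7
```

```bash
python3 -c "
import numpy as np
a=np.radians(list(np.arange(96.8,11,-5))+[7,3.5,1.5,0])
y=270-228*np.cos(a);z=106+228*np.sin(a)
print(len(a),[(round(float(np.degrees(q))),round(u/10,2),round(v/10,2)) for q,u,v in zip(a[1:],np.diff(y),np.diff(z))])"
```

```text
22 [(92, np.float64(-1.98), np.float64(0.15)), (87, np.float64(-1.99), np.float64(-0.02)), (82, np.float64(-1.98), np.float64(-0.2)), (77, np.float64(-1.95), np.float64(-0.37)), (72, np.float64(-1.91), np.float64(-0.54)), (67, np.float64(-1.86), np.float64(-0.7)), (62, np.float64(-1.79), np.float64(-0.86)), (57, np.float64(-1.71), np.float64(-1.02)), (52, np.float64(-1.62), np.float64(-1.16)), (47, np.float64(-1.51), np.float64(-1.3)), (42, np.float64(-1.39), np.float64(-1.42)), (37, np.float64(-1.26), np.float64(-1.54)), (32, np.float64(-1.12), np.float64(-1.64)), (27, np.float64(-0.97), np.float64(-1.73)), (22, np.float64(-0.82), np.float64(-1.81)), (17, np.float64(-0.66), np.float64(-1.88)), (12, np.float64(-0.49), np.float64(-1.93)), (7, np.float64(-0.31), np.float64(-1.88)), (4, np.float64(-0.13), np.float64(-1.39)), (2, np.float64(-0.03), np.float64(-0.8)), (0, np.float64(-0.01), np.float64(-0.6))]
```

Half-speed, first stretch, then check force.

Request:
play_rows([
  [[0, -1, 0.08, 0, 0, 0, 1], [0, -1, 0.07, 0, 0, 0, 1], [0, -1, 0, 0, 0, 0, 1], [0, -1, -0.02, 0, 0, 0, 1], [0, -1, -0.1, 0, 0, 0, 1], [0, -1, -0.1, 0, 0, 0, 1], [0, -1, -0.18, 0, 0, 0, 1], [0, -0.95, -0.19, 0, 0, 0, 1], [0, -0.95, -0.27, 0, 0, 0, 1], [0, -0.95, -0.27, 0, 0, 0, 1], [0, 0, 0, 0, 0, 0, 1]],
])

```text
clock: 43.28
eef_pos: [627.3, 195.0, 307.0]
tool_rot: [3.141, -0.004, -0.002]
force: [8.7, -0.4, -1.3]
width: 9.4
gripper_force: 59.3
```

Request:
play_rows([
  [[0.03, -0.93, -0.35, 0, 0, 0, 1], [0.03, -0.93, -0.35, 0, 0, 0, 1], [0.03, -0.9, -0.43, 0, 0, 0, 1], [0.03, -0.9, -0.43, 0, 0, 0, 1], [0.03, -0.85, -0.51, 0, 0, 0, 1], [0.03, -0.85, -0.51, 0, 0, 0, 1], [0.03, -0.8, -0.58, 0, 0, 0, 1], [0.03, -0.8, -0.58, 0, 0, 0, 1], [0, -0.75, -0.65, 0, 0, 0, 1], [0, -0.75, -0.65, 0, 0, 0, 1], [0, -0.7, -0.71, 0, 0, 0, 1], [0, -0.7, -0.71, 0, 0, 0, 1], [0, 0, 0, 0, 0, 0, 1]],
])

```text
clock: 44.9
eef_pos: [629.8, 98.2, 242.1]
tool_rot: [-3.14, -0.005, -0.0]
force: [10.0, 2.6, -5.0]
width: 9.6
gripper_force: 58.6
```

Request:
play_rows([
  [[0.02, -0.63, -0.77, 0, 0, 0, 1], [0.02, -0.63, -0.77, 0, 0, 0, 1], [0.02, -0.56, -0.82, 0, 0, 0, 1], [0.02, -0.56, -0.82, 0, 0, 0, 1], [0.02, -0.48, -0.87, 0, 0, 0, 1], [0.02, -0.48, -0.87, 0, 0, 0, 1], [0.02, -0.41, -0.9, 0, 0, 0, 1], [0.02, -0.41, -0.9, 0, 0, 0, 1], [0, -0.33, -0.94, 0, 0, 0, 1], [0, -0.33, -0.94, 0, 0, 0, 1], [0, -0.25, -0.96, 0, 0, 0, 1], [0, -0.25, -0.96, 0, 0, 0, 1], [0, 0, 0, 0, 0, 0, 1]],
])

```text
clock: 46.52
eef_pos: [631.1, 48.1, 137.0]
tool_rot: [-3.137, -0.005, 0.002]
force: [8.3, 6.9, -5.6]
width: 8.7
gripper_force: 58.4
```

Request:
play_rows([
  [[0, -0.15, -0.7, 0, 0, 0, 1], [0, -0.12, -0.7, 0, 0, 0, 1], [0, -0.08, -0.6, 0, 0, 0, 1], [0, -0.05, -0.6, 0, 0, 0, 1], [0, -0.03, -0.5, 0, 0, 0, 1], [0, 0, -0.4, 0, 0, 0, 1], [0, 0, -0.3, 0, 0, 0, 1], [0, 0, -0.3, 0, 0, 0, 1], [0, 0, 0, 0, 0, 0, 1]],
])

```text
clock: 47.65
eef_pos: [631.5, 44.9, 104.4]
tool_rot: [-3.136, -0.007, 0.002]
force: [-7.8, 7.6, 48.5]
width: 8.9
gripper_force: 63.7
```

Request:
play_rows([
  [[0, 0, 0.3, 0, 0, 0, 1], [0, 0, 0.2, 0, 0, 0, 1], [0, 0, 0, 0, 0, 0, 1]],
])

```text
clock: 48.02
eef_pos: [631.3, 45.0, 104.8]
tool_rot: [-3.136, -0.006, 0.003]
force: [0.8, 6.9, 17.8]
width: 8.8
gripper_force: 60.1
```

```bash
python3 - <<'E'
from h import *
im,d=look('scene');P=cloud('scene',d);Z=P[...,2]
cv2.imwrite('pics/s12.png',cv2.resize(im[90:260,240:440],(800,680))[:600,:,::-1])
b=(d>0)&(P[...,0]>520)&(P[...,0]<700)&(Z>80)&(Z<200)
for y in range(70,270,25):
  m=b&(abs(P[...,1]-y)<4)
  print(y,m.sum(),np.percentile(Z[m],[10,50,90]).round())
im,d=look('wrist');P=cloud('wrist',d);Z=P[...,2]
b=(d>0)&(P[...,0]>520)&(P[...,0]<700)&(Z>80)&(Z<200)
for y in range(70,270,25):
  m=b&(abs(P[...,1]-y)<4)
  if m.sum(): print(y,m.sum(),np.percentile(Z[m],[10,50,90]).round())
E
```

```text
70 13 [106. 111. 162.]
95 96 [108. 110. 113.]
120 77 [109. 112. 114.]
145 67 [109. 111. 113.]
170 70 [109. 111. 114.]
195 85 [109. 112. 115.]
220 91 [108. 111. 114.]
245 97 [109. 112. 114.]
70 2040 [110. 160. 189.]
95 4522 [111. 113. 191.]
120 3115 [112. 113. 114.]
145 3448 [112. 113. 114.]
170 3773 [112. 113. 114.]
195 3138 [113. 114. 114.]
220 1208 [113. 113. 114.]
245 15 [113. 113. 114.]
```

View pics/s12.png

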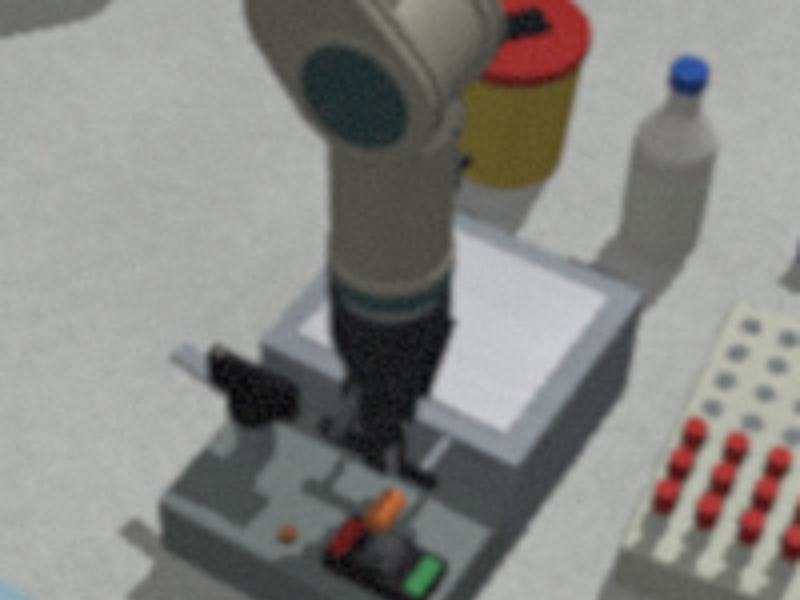

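The lid is flat on the rim (top at z≈112–113), so it is closed. The bar slid in the pads. I release, rise and turn the tool half round, so that joint 7 has room for the clockwise turn.

Request:
play_rows([
  [[0, 0, 0, 0, 0, 0, 0.65], [0, 0, 0, 0, 0, 0, 0.65], [0, 0, 0, 0, 0, 0, 0.65], [0, 0, 2, 0, 0, 0, 0.65], [0, 0, 4, 0, 0, 0, 0.65], [0, 0, 5, 0, 0, 0, 0.6], [-1, -0.2, 4, 0, 0, 10, 0.5], [-1, -0.2, 2, 0, 0, 10, 0.5], [-1, -0.2, 1, 0, 0, 10, 0.5], [-1, -0.2, 0, 0, 0, 10, 0.5], [-1, -0.2, 0, 0, 0, 10, 0.5], [-1, -0.2, 0, 0, 0, 10, 0.5], [-1, -0.2, 0, 0, 0, 10, 0.5], [-1, -0.2, 0, 0, 0, 10, 0.5], [-1, -0.2, 0, 0, 0, 10, 0.5], [0, 0, 0, 0, 0, 10, 0.5], [0, 0, 0, 0, 0, 10, 0.5], [0, 0, 0, 0, 0, 10, 0.5], [0, 0, 0, 0, 0, 10, 0.5], [0, 0, 0, 0, 0, 10, 0.5]],
])

```text
clock: 50.62
eef_pos: [537.9, 23.2, 280.4]
tool_rot: [-3.138, -0.0, 2.449]
force: [-0.5, 0.3, -0.1]
width: 43.1
gripper_force: 0.0
```

```bash
python3 - <<'E'
from h import *
s=ctrl.read_state();print(np.round(s['qpos'],2),np.round(s['eef_pos'],1),np.round(s['tool_rot'],3),s['width'])
for n in('wrist','scene'):
  im,d=look(n)
  P=cloud(n,d);Z=P[...,2]
  m=(d>0)&(Z>149)&(Z<167)&(P[...,0]>480)&(P[...,0]<620)&(P[...,1]>-30)&(P[...,1]<80)
  if m.sum()>10: print(n,m.sum(),np.percentile(P[m],[2,50,98],axis=0).round(),cv2.minAreaRect(P[m][:,:2].astype(np.float32)))
  b=(d>0)&(P[...,0]>520)&(P[...,0]<700)&(P[...,1]>100)&(P[...,1]<250);print('lid z',np.median(Z[b]))
  for t in('cutout_tip','clamp_grip'):
    for r in place_of(t,n): print(t,r['p'],np.round(r['pixel']),at_z(n,r['pixel'],146 if t[1]=='l' else 137).round())
E
```

```text
[ 0.32  0.47 -0.61  1.75  0.31  1.02  0.47] [537.9  23.2 280.4] [-3.138 -0.     2.449] 43.14742239610674
wrist 1089 [[501.  19. 151.]
 [532.  26. 157.]
 [567.  32. 159.]] ((534.4459838867188, 24.998640060424805), (69.04559326171875, 14.291119575500488), 1.851696491241455)
lid z 113.59710114535415
cutout_tip 0.42 [368. 285.] [667. -12. 137.]
clamp_grip 0.75 [318. 183.] [536.  24. 146.]
scene 118 [[506.  16. 149.]
 [539.  21. 154.]
 [572.  29. 158.]] ((537.0174560546875, 22.225147247314453), (14.398327827453613, 69.8267822265625), 89.178955078125)
lid z 111.49093892219383
cutout_tip 0.4 [334. 218.] [665. -17. 137.]
clamp_grip 0.68 [304. 182.] [536.  32. 146.]
```

Request:
play_rows([
  [[-0.2, 0.1, -1, 0, 0, 10, 0.4], [0, 0, -2, 0, 0, 10, 0.4], [0, 0, -2, 0, 0, 10, 0.4], [0, 0, -2, 0, 0, 10, 0.4], [0, 0, -3, 0, 0, 1.5, 0.4], [0, 0, -2.5, 0, 0, 0, 0.4], [0, 0, -1.5, 0, 0, 0, 0.4], [0, 0, -0.7, 0, 0, 0, 0.4], [0, 0, 0, 0, 0, 0, 0.4]],
])

```text
clock: 52.05
eef_pos: [536.8, 25.3, 134.2]
tool_rot: [-3.14, 0.001, -3.114]
force: [0.1, 0.3, -1.1]
width: 51.4
gripper_force: 0.0
```

Request:
play_rows([
  [[0, 0, -0.3, 0, 0, 0, 0.6], [0, 0, 0, 0, 0, 0, 1], [0, 0, 0, 0, 0, 0, 1], [0, 0, 0, 0, 0, 0, 1], [0, 0, 0, 0, 0, 0, 1], [0, 0, 0, 0, 0, 0, 1], [0, 0, 0, 0, 0, -5, 1], [0, 0, 0, 0, 0, -7, 1], [0, 0, 0, 0, 0, -7, 1], [0, 0, 0, 0, 0, -7, 1], [0, 0, 0, 0, 0, -7, 1], [0, 0, 0, 0, 0, 0, 1]],
])

```text
clock: 53.55
eef_pos: [536.7, 24.7, 131.7]
tool_rot: [-3.139, 0.002, 2.593]
force: [-1.1, -0.2, 6.9]
width: 13.1
gripper_force: 59.6
```

Request:
play_rows([
  [[0, 0, 0, 0, 0, -7, 1], [0, 0, 0, 0, 0, -7, 1], [0, 0, 0, 0, 0, -7, 1], [0, 0, 0, 0, 0, -7, 1], [0, 0, 0, 0, 0, -7, 1], [0, 0, 0, 0, 0, -7, 1], [0, 0, 0, 0, 0, -5, 1], [0, 0, 0, 0, 0, 0, 1], [0, 0, 0, 0, 0, 0, 1]],
])

```text
clock: 54.68
eef_pos: [535.7, 24.2, 131.7]
tool_rot: [-3.138, 0.002, 1.773]
force: [-2.1, -0.0, 9.2]
width: 12.9
gripper_force: 59.9
```

Request:
play_rows([
  [[0, 0, 0, 0, 0, 0, 0.4], [0, 0, 0, 0, 0, 0, 0.4], [0, 0, 0, 0, 0, 0, 0.4], [0, 0, 0, 0, 0, 0, 0.4], [0, 0, 2, 0, 0, 0, 0.4], [0, 0, 4, 0, 0, 0, 0.4], [0, 0, 5, 0, 0, 0, 0.6], [0, -1, 4, 0, 0, -10, 1], [0.5, -2, 2, 0, 0, -10, 1], [1, -2, 0, 0, 0, 0, 1], [0, 0, 0, 0, 0, 0, 1]],
])

```text
clock: 56.05
eef_pos: [551.9, -26.5, 301.1]
tool_rot: [-3.14, 0.001, 1.421]
force: [-0.5, -0.1, 0.1]
width: -0.0
gripper_force: 0.0
```

```bash
python3 - <<'E'
from h import *
s=ctrl.read_state();print(np.round(s['qpos'],2),np.round(s['eef_pos'],1),np.round(s['tool_rot'],3),s['width'])
for n in('wrist','scene'):
  im,d=look(n,n+'13.png')
  P=cloud(n,d);Z=P[...,2]
  m=(d>0)&(Z>149)&(Z<163)&(P[...,0]>480)&(P[...,0]<590)&(P[...,1]>-30)&(P[...,1]<80)
  if m.sum()>10: print(n,m.sum(),cv2.minAreaRect(P[m][:,:2].astype(np.float32)))
  b=(d>0)&(P[...,0]>520)&(P[...,0]<700)&(P[...,1]>130)&(P[...,1]<250);print('lid z',np.median(Z[b]))
  hsv=cv2.cvtColor(im,cv2.COLOR_RGB2HSV)
  o=(d>0)&(abs(hsv[...,0].astype(int)-12)<7)&(hsv[...,1]>150)&(hsv[...,2]>120)&(Z>100)&(P[...,0]>600)&(P[...,0]<730)&(abs(P[...,1]+10)<40)
  if o.sum()>10: print('lever',o.sum(),np.percentile(P[o],[2,50,98],axis=0).round())
E
```

```text
[ 0.17  0.42 -0.25  1.69  0.12  1.04 -0.27] [551.9 -26.5 301.1] [-3.140e+00  1.000e-03  1.421e+00] -0.006804299786041062
wrist 1084 ((534.1142578125, 26.896717071533203), (13.99259090423584, 69.51979064941406), 8.65144157409668)
lid z 113.48368009426349
lever 415 [[656. -21. 140.]
 [663.  -8. 145.]
 [671.   3. 147.]]
scene 108 ((537.7858276367188, 22.590435028076172), (14.99656867980957, 67.49038696289062), 10.03278636932373)
lid z 111.49616619020787
lever 43 [[663. -25. 138.]
 [670. -13. 144.]
 [675.  -1. 148.]]
```

View pics/wrist13.png

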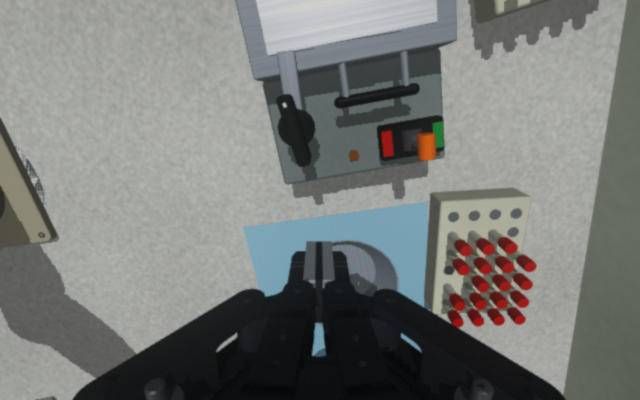

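The wing has turned about 83° to its stop and the dog lies over the lid's edge (288,75). The lever's roller at (427,146) stands near upright. I'll straddle the roller without gripping and push -x first, then +x.

Request:
play_rows([
  [[2, 0.3, 0, 0, 0, 3, 0.45], [3, 0.5, 0, 0, 0, 3, 0.45], [3, 0.5, 0, 0, 0, 3, 0.45], [2.4, 0.35, -1, 0, 0, 0, 0.45], [1, 0, -3, 0, 0, 0, 0.45], [0, 0, -3, 0, 0, 0, 0.45], [0, 0, 0, 0, 0, 0, 0.45], [0, 0, 0, 0, 0, 0, 0.45]],
])

```text
clock: 57.15
eef_pos: [666.0, -7.4, 232.1]
tool_rot: [-3.141, -0.0, 1.582]
force: [0.0, -0.6, 0.3]
width: 47.4
gripper_force: 0.0
```

```bash
python3 - <<'E'
from h import *
s=ctrl.read_state();print(np.round(s['qpos'],2),np.round(s['eef_pos'],1),np.round(s['tool_rot'],3),s['width'])
for n in ('wrist','scene'):
  im,d=look(n);P=cloud(n,d);Z=P[...,2]
  hsv=cv2.cvtColor(im,cv2.COLOR_RGB2HSV)
  o=(d>0)&(abs(hsv[...,0].astype(int)-12)<7)&(hsv[...,1]>150)&(hsv[...,2]>100)&(Z>100)&(P[...,0]>600)&(P[...,0]<730)&(abs(P[...,1]+10)<40)
  if o.sum()>10: print('lever',o.sum(),np.percentile(P[o],[2,50,98],axis=0).round())
E
```

```text
[ 0.12  0.66 -0.27  1.46  0.19  1.04 -0.18] [666.   -7.4 232.1] [-3.141 -0.     1.582] 47.36319163651997
lever 666 [[657. -23. 136.]
 [666.  -9. 145.]
 [674.   1. 148.]]
lever 49 [[663. -25. 137.]
 [670. -16. 143.]
 [675.  -2. 147.]]
```

Request:
play_rows([
  [[0, -0.35, -3, 0, 0, 0, 0.45], [0, 0, -4, 0, 0, 0, 0.45], [0, 0, -3, 0, 0, 0, 0.45], [0, 0, -1.7, 0, 0, 0, 0.45], [0, 0, 0, 0, 0, 0, 0.45], [-1, 0, 0, 0, 0, 0, 0.45], [-0.8, 0, 0, 0, 0, 0, 0.45], [-0.7, 0, 0, 0, 0, 0, 0.45], [-0.6, 0, 0, 0, 0, 0, 0.45], [-0.5, 0, 0, 0, 0, 0, 0.45], [0, 0, 0, 0, 0, 0, 0.45]],
])

```text
clock: 58.62
eef_pos: [629.3, -11.9, 114.2]
tool_rot: [-3.14, 0.001, 1.581]
force: [2.8, -0.5, 1.5]
width: 46.9
gripper_force: 1.5
```

Request:
play_rows([
  [[-0.3, 0, 0, 0, 0, 0, 0.45], [-0.3, 0, 0, 0, 0, 0, 0.45], [-0.3, 0, 0, 0, 0, 0, 0.45], [0, 0, 0, 0, 0, 0, 0.45]],
])

```text
clock: 59.12
eef_pos: [626.6, -11.5, 116.2]
tool_rot: [3.131, -0.0, 1.581]
force: [12.2, 0.1, 3.9]
width: 46.8
gripper_force: 5.6
```

Request:
play_rows([
  [[-0.2, 0, 0, 0, 0, 0, 0.45], [-0.1, 0, 0, 0, 0, 0, 0.45], [0, 0, 0, 0, 0, 0, 0.45]],
])

```text
clock: 59.5
eef_pos: [626.2, -11.5, 116.4]
tool_rot: [3.125, -0.001, 1.581]
force: [17.3, -0.3, -2.4]
width: 47.0
gripper_force: 6.8
```

```bash
python3 - <<'E'
from h import *
for n in ('wrist','scene'):
  im,d=look(n,n+'14.png');P=cloud(n,d);Z=P[...,2]
  hsv=cv2.cvtColor(im,cv2.COLOR_RGB2HSV)
  o=(d>0)&(abs(hsv[...,0].astype(int)-12)<7)&(hsv[...,1]>150)&(hsv[...,2]>100)&(Z>100)&(P[...,0]>600)&(P[...,0]<730)&(abs(P[...,1]+10)<40)
  if o.sum()>10: print('lever',o.sum(),np.percentile(P[o],[2,50,98],axis=0).round())
E
```

```text
lever 1988 [[630. -23. 124.]
 [638.  -8. 137.]
 [647.   1. 139.]]
lever 34 [[636. -26. 129.]
 [643. -23. 136.]
 [653.  -9. 163.]]
```

The roller moved 27 mm towards -x and its top dropped to 139 mm, so the lever is fully off. Now throwing it on.

Request:
play_rows([
  [[1, 0, 0, 0, 0, 0, 0.45], [1.2, 0, 0, 0, 0, 0, 0.45], [1, 0, 0, 0, 0, 0, 0.45], [1, 0, 0, 0, 0, 0, 0.45], [1, 0, 0, 0, 0, 0, 0.45], [1, 0, 0, 0, 0, 0, 0.45], [0.9, 0, 0, 0, 0, 0, 0.45], [0.6, 0, 0, 0, 0, 0, 0.45], [0.3, 0, 0, 0, 0, 0, 0.45], [0, 0, 0, 0, 0, 0, 0.45]],
])

```text
clock: 60.85
eef_pos: [697.1, -11.6, 113.5]
tool_rot: [-3.139, 0.0, 1.581]
force: [-4.3, 0.9, -1.0]
width: 46.7
gripper_force: 1.6
```

Request:
play_rows([
  [[0.4, 0, 0, 0, 0, 0, 0.45], [0.4, 0, 0, 0, 0, 0, 0.45], [0.3, 0, 0, 0, 0, 0, 0.45], [0.2, 0, 0, 0, 0, 0, 0.45], [0.2, 0, 0, 0, 0, 0, 0.45], [0.2, 0, 0, 0, 0, 0, 0.45], [0, 0, 0, 0, 0, 0, 0.45]],
])

```text
clock: 61.72
eef_pos: [705.2, -12.0, 112.7]
tool_rot: [-3.119, 0.002, 1.581]
force: [-22.7, 0.5, 10.5]
width: 46.7
gripper_force: 12.4
```

```bash
python3 - <<'E'
from h import *
for n in ('wrist','scene'):
  im,d=look(n);P=cloud(n,d);Z=P[...,2]
  hsv=cv2.cvtColor(im,cv2.COLOR_RGB2HSV)
  o=(d>0)&(abs(hsv[...,0].astype(int)-12)<7)&(hsv[...,1]>150)&(hsv[...,2]>100)&(Z>100)&(P[...,0]>600)&(P[...,0]<730)&(abs(P[...,1]+10)<40)
  if o.sum()>10: print('lever',o.sum(),np.percentile(P[o],[2,50,98],axis=0).round())
E
```

```text
lever 2068 [[685. -22. 126.]
 [694.  -6. 137.]
 [701.   2. 139.]]
lever 57 [[687. -25. 129.]
 [697. -14. 135.]
 [704.   1. 139.]]
```

Fully on (roller centre x≈693, stop force 23 N). Back off, rise clear and check everything.

Request:
play_rows([
  [[-0.8, 0, 0, 0, 0, 0, 0.45], [-0.5, 0, 0, 0, 0, 0, 0.45], [0, 0, 3, 0, 0, 0, 0.45], [0, 0, 5, 0, 0, 0, 0.45], [0, 0, 5, 0, 0, 0, 0.45], [-2, -2, 5, 0, 0, 0, 0.45], [-5, -3, 3, 0, 0, 0, 0.45], [-5, -3, 0, 0, 0, 0, 0.45], [-5, -3, 0, 0, 0, 0, 0.45], [-5, -3, 0, 0, 0, 0, 0.45], [-3, 0, 0, 0, 0, 0, 0.45], [0, 0, 0, 0, 0, 0, 0.45]],
])

```text
clock: 63.32
eef_pos: [453.9, -151.8, 324.2]
tool_rot: [3.139, 0.003, 1.578]
force: [1.1, 0.6, 1.1]
width: 47.0
gripper_force: 0.0
```

```bash
python3 - <<'E'
from h import *
s=ctrl.read_state();print(np.round(s['eef_pos']),s['clock'])
for n in ('wrist','scene','top'):
  im,d=look(n,n+'15.png');P=cloud(n,d);Z=P[...,2]
  hsv=cv2.cvtColor(im,cv2.COLOR_RGB2HSV)
  o=(d>0)&(abs(hsv[...,0].astype(int)-12)<7)&(hsv[...,1]>150)&(hsv[...,2]>100)&(Z>100)&(P[...,0]>600)&(P[...,0]<730)&(abs(P[...,1]+10)<40)
  if o.sum()>10: print(n,'lever',o.sum(),np.percentile(P[o],[2,50,98],axis=0).round())
  print([(round(r['p'],2),np.round(r['pixel']),at_z(n,r['pixel'],0).round()) for r in place_of('tube_a',n)])
E
```

```text
[ 454. -152.  324.] 63.325
wrist lever 484 [[686. -22. 132.]
 [691. -10. 138.]
 [699.   2. 140.]]
[]
scene lever 51 [[690. -25. 129.]
 [697. -15. 136.]
 [703.   0. 139.]]
[]
top lever 31 [[689. -21. 133.]
 [692. -10. 137.]
 [699.  -1. 143.]]
[]
```

View pics/scene15.png

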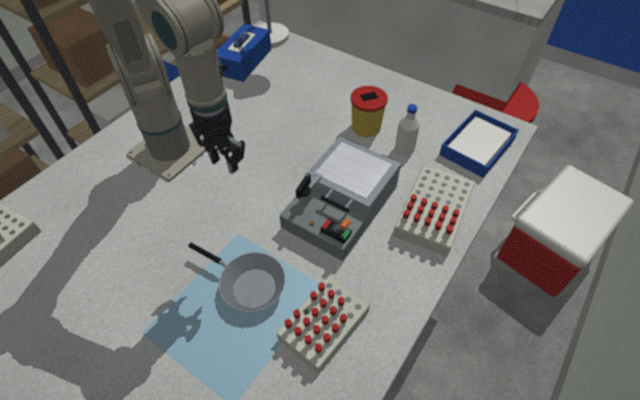

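The lid is closed at (355,170), the clamp is turned (303,186) and the lever is on (347,226). The bowl stands upright and empty at (252,280), with no loose tubes left; the rack, tub and bottle are in place. Handing in.

```bash
python3 -c "
from cell import workorder
print(workorder.finish_job())"
```

```text
the job is handed in; nothing more can be done
None
```

The job is done and handed in: all four tubes are in the chamber (two missed it when the bowl was tipped, landed on the deck and were picked up one by one), the empty bowl is upright, the lid is closed and clamped, and the cut-out is reset to on.

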